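Wipe offcuts into the trimming board's well

TASK

The offcut well at one end of the trimming board is shut by a flat steel cover that turns on one screw. Swivel the cover sideways until the well is wholly open, then pick up the wooden scraper block and with it wipe all four wooden offcuts along the board's deck into the well; do not touch the offcuts with the gripper. Finish with the cover still open, every offcut down in the well, the scraper standing upright on the bare table again, and the other things on the table left where they were.

Things in the scene. Friction and masses are not known exactly. Their poses are not given: they have to be found in the camera images.
- board: Fixed wooden trimming board, 315 x 180 mm (x = -195 to +120 mm), lying on the table. Origin: on the table surface, under the lane's centre line, 25 mm before the edge of the well. Axes: x along the lane towards the well, y across, z up. Its grey deck, top at z = 55 mm, runs from x = -195 (open end) to +25 mm and is 124 mm wide (y = -62 to +62).
- deck_edge (a point): Middle of the edge where the deck ends and the well begins, on the deck's top: board (25, 0, 55) mm. Aluminium strips, 10 mm wide and 8 mm above the deck, line both sides of the deck (y = -62 and +62 mm) from x = -195 to +10 mm.
- well (a point): Centre of the floor of the well: board (65, 0, 6) mm. The well is an open pit from x = 25 to 105 mm, y = -62 to +62 mm, 49 mm deep; its end and side walls are level with the deck.
- cover (a joint): Angle of the flat steel cover (94 x 162 x 4 mm, level at z = 55 to 59 mm) about its upright pivot screw. 0 = well shut; grows clockwise seen from above to the stop at 1.75 rad; the well is wholly open from 1.5 rad. It swings away from the deck, out over the board's end, then its -y side. Light friction (about 1 N at the knob): it stays where left. May start a little open.
- cover_pivot (a point): Pivot screw of the cover, on its axis, on the cover's top: board (31, -80, 59) mm.
- cover_knob (a point): The cover's round black knob, 24 mm in diameter at its head, standing 31 mm above the cover (top at z = 90 mm); this point is on its axis in the head, z = 79 mm. It lies 126 mm from the pivot's axis: at cover angle 0 it is at board (70, 40) mm and moves on an arc about the pivot with the cover.
- scraper: Loose wooden scraper block with a flat black rubber sole, about 0.22 kg, standing upright on its sole on the table. 112 mm long (own y), 28 mm thick (own x) up to 32 mm height, above that a grip ridge 96 mm long and 24 mm thick up to its top at 70 mm. Symmetric front to back and end to end. Origin: centre of the sole. z up.
- offcut_1: Loose wooden offcut lying on the deck, 60 mm long (own x), about 20 mm wide (own y), 14 mm thick (a plain batten), about 20 g. Origin: centre of its underside.
- offcut_2: Loose wooden offcut lying on the deck, 60 mm long (own x), about 22 mm wide (own y), 12 mm thick (a plain flat batten), about 20 g. Origin: centre of its underside.
- offcut_3: Loose wooden offcut lying on the deck, 60 mm long (own x), about 22 mm wide (own y), 14 mm thick (darker, stepped along one side), about 20 g. Origin: centre of its underside.
- offcut_4: Loose wooden offcut lying on the deck, 60 mm long (own x), about 18 mm wide (own y), 14 mm thick (darker, rounded edges), about 20 g. Origin: centre of its underside.
- tape: Bystander: roll of masking tape, 72 mm across, 19 mm high, lying on the table. Origin: centre of its underside.
- tape_small: Bystander: small tape roll, 52 mm across, 15 mm high. Origin: centre of its underside.
- rubber_eraser: Bystander: eraser, 42 x 20 x 13 mm. Origin: centre of its underside.
- glue: Bystander: glue bottle, 34 mm across, 121 mm high, standing. Origin: centre of its underside.
Not all that is in view belongs to the job. There is more than one size of the scraper; the job needs the smaller.

How it is judged:
By the outcome, as a careful person would: the job done as asked, in the order asked, and still so for the second after the job is handed in, with the robot touching nothing.
It also fails if it takes over 67 s, if anything falls off the work surface, if the arm or the gripper's body presses on something with over 40 N, if the wrist force passes 120 N, or if a joint passes its speed limit or range.

ROBOT

A 6-joint arm with a two-finger parallel gripper is mounted at the origin on a cart in front of the work surface, level with it; the furniture and walls round the work are solid. World frame = base frame: x ahead of the robot, y to its left, z up, the work surface at z = 0. Lengths are in m, angles in rad, forces in N, time in s.
With the tool pointing down it reaches from about 0.425 to 0.95 m from the base axis. Payload 3.5 kg.
Tool frame: the origin (TCP) lies between the finger pads; the fingertips stand 19 mm ahead of it and the grasp point (between the pads) is the TCP (ctrl.nose_length is the distance from the TCP to the fingertips, in m); z points along the fingers, y is the line along which they close (so a half turn about z gives the same grasp; the last joint's range is limited). The gripper opens to 85 mm and grips with 20 to 120 N. Pads are 22 mm wide; open, the fingers measure 114 mm over their backs; the gripper's body (76 mm by 85 mm) begins 54 mm behind the grasp point. The pads swing forward as they close: fully open they stand 13 mm farther back than shut.
Start: joints at [1.158, 0.286, 1.577, -0, 1.279, -0.15], TCP at [0.175, 0.652, 0.213] pointing down, gripper open.
Joint ranges: [-2.77, 2.77], [-0.9, 2.22], [0.21, 2.48], [-1.53, 4.67], [0.24, 2.81], [-2.84, 2.84]. Speed limits (rad/s): [2.79, 2.79, 3.14, 3.14, 3.14, 3.14].

INTERFACE

Orientations are given as a unit quaternion [x, y, z, w].
In Python, from plant import ctrl gives the robot as it stands.
- The arm moves only by the tool apply_moves, never from a script. Its argument "series" is a list of rows, each a list of 6 numbers: the shift along the world's x, y, z scaled (see below), then the turn, a rotation vector about the world's x, y, z scaled (see below). A call has 1 to 20 rows; each row is the pose to reach, as a shift and turn from the pose commanded when the call began; what a row does not reach only later rows make up. The controller multiplies each number of a shift by 0.8 m and each number of a turn by 45 degrees. A row lasts 1/8 s, in which the tool goes at most 62.5 mm and 10.7 degrees, less where a joint would pass 70% of its speed; a pose out of reach is approached as far as the arm can. A call with a number of a shift or a turn outside -1 to 1 is refused whole. A call with a gripper value outside its range is refused whole. "jaw" is the opening, from 0 (shut) to 1 (fully open), set as the call begins (left out, the last holds). The fingers move at their own pace and stop on an object; "squeeze" is the grip in N (left out, the last holds). Time passes only in rows, so rows that repeat a pose let the fingers close. It gives the time, the measured TCP pose, the force, the opening and the grip force at its end, in the units of the state.
- ctrl.get_state(): the state, without advancing time (a new reading comes with each control period).
- ctrl.read_camera(name): name is "scene" or "top" or "wrist"; returns the picture (480x640x3 uint8, red, green, blue); there is no depth.
- ctrl.get_calibration(name): a dict with "fx", "fy", "cx", "cy" (pixels), "xyz" and "orientation" of the camera in the world; the wrist camera has in their place "hand_eye" (4x4, takes a point from camera to tool coordinates, whose origin is the TCP and whose axes are the flange's). Camera axes: x right, y up, looking along -z (the intrinsics and any distortion apply to the point x, -y, -z); pixel columns grow to the right and rows downward; lengths in m; the calibration is good to about 2 mm. A picture is of the moment at which its call begins: read the wrist's pose just before it. get_calibration takes no time and is no camera call.
- ctrl.sign_off(): hands the job in; it is judged then, once.
Trained networks look in the newest picture that a camera, given by its name, has taken for a name from the list of things; names that differ only in an ending like _2 or _b are one class to them, and where a whole thing is asked for, a point or a joint stands for the part that bears it (a point fixed in the world has none). Each returns a list of dicts, best first, with "p" (0 to 1); they miss things now and then, are a little off and sometimes report something else, mostly with a low value. They report only what shows in the picture. A call takes as long as a camera call. They do not tell look-alikes from the thing itself.
- ctrl.boxes_of(thing, camera): "xy" ([column, row] as shares, 0 to 1, of the picture: columns of its width, rows of its height, amid what is visible of it).
- ctrl.silhouettes(thing, camera): "pixels" (480x640 bool, what is visible of it) and "xy" ([column, row] as shares, 0 to 1, of the picture: columns of its width, rows of its height, amid what is visible of it).
The state is a dict: "time": time; "qpos": joint angles; "dq": joint speeds; "joint_efforts": joint torques, N m; "eef_pos": TCP position; "tcp_rot": TCP orientation; "contact_force": force on the tool from outside, world axes, zero at the start; "wrist_torque": the same for the moment, N m; "opening": opening from 0.0 (shut) to 1.0 (fully open); "finger_force": force on a finger pad.
Only numpy, scipy, OpenCV 4.12 (cv2) and the standard library are available. Lean on these libraries where they do the work, as an engineer would, in place of code of your own. Each camera call takes 0.05 s, during which the arm holds its last target. There are 200 camera calls.

## Working session

There is one attempt and no reset: what is moved stays moved. The work goes in short steps, Python scripts to look and compute and a tool call to move; the robot and the scene stay as the last step left them, time stands still between calls to the robot, and variables do not carry over. Pictures are saved under pics/ and viewed, at most 10 in all, crops included, and the job is handed in when it is done.

Besides the shell and the picture viewer there is one more tool, called after ">>>" as name([rows], argument=value, ...), one row to a line, values as JSON. apply_moves: Moves the arm, as the interface text tells. Shifts and turns lie within -1 to 1; 1 stands for 0.8 m of shift or 45 degrees of turn. Its arguments: {"type":"object","properties":{"series":{"type":"array"},"jaw":{"type":"number"},"squeeze":{"type":"number"}},"required":["series"]}

```bash
mkdir -p pics; ls
python3 - <<'E'
from plant import ctrl
import cv2
for n in ("top","scene"):
    im=ctrl.read_camera(n); cv2.imwrite(f"pics/{n}0.png",im[:,:,::-1]); print(n,ctrl.get_calibration(n))
print(ctrl.get_calibration("wrist")); print(ctrl.get_state())
E
```

```text
pics
top {'fx': 489.84319499850676, 'fy': 489.84319499850676, 'cx': 315.1976792034665, 'cy': 242.7883966590491, 'xyz': array([ 0.30494198, -0.04062597,  1.42876202]), 'orientation': array([ 0.04076455, -0.03950496, -0.69640768,  0.71539776])}
scene {'fx': 506.74865659507265, 'fy': 506.74865659507265, 'cx': 314.1041509540754, 'cy': 242.24082634979058, 'xyz': array([0.1165402 , 0.68590205, 1.1183473 ]), 'orientation': array([-0.07474059,  0.32259399,  0.92175511, -0.2017783 ])}
{'fx': 364.0632084738158, 'fy': 364.0632084738158, 'cx': 318.69197086816047, 'cy': 243.86503882354936, 'hand_eye': array([[ 1.47230442e-04,  9.45864177e-01,  3.24562684e-01,
         8.50864844e-02],
       [ 9.99999753e-01,  8.40254075e-05, -6.98499979e-04,
        -8.03154576e-04],
       [-6.87957620e-04,  3.24562707e-01, -9.45863931e-01,
        -1.60312013e-01],
       [ 0.00000000e+00,  0.00000000e+00,  0.00000000e+00,
         1.00000000e+00]])}
{'time': 0.1, 'qpos': array([ 1.15799427e+00,  2.87117707e-01,  1.57801812e+00, -1.84422204e-05,
        1.27860514e+00, -1.49997149e-01]), 'dq': array([-0.00077916, -0.00119051, -0.00405348, -0.0016571 ,  0.00182807,
       -0.00013524]), 'joint_efforts': array([ 9.68665227e-04, -4.07297266e+01, -2.93698686e+01, -1.49486823e-04,
        3.46467998e-03,  2.33991693e-05]), 'eef_pos': array([0.17507763, 0.65124884, 0.21206521]), 'tcp_rot': array([ 1.31021918e-01,  9.91378890e-01, -1.03435715e-03, -2.89813067e-04]), 'contact_force': array([-1.05971779, -0.62655647, -0.68603246]), 'wrist_torque': array([-0.02022475,  0.00992991, -0.03010215]), 'finger_force': 0.0, 'opening': 0.9987826022170465}
```

View pics/top0.png

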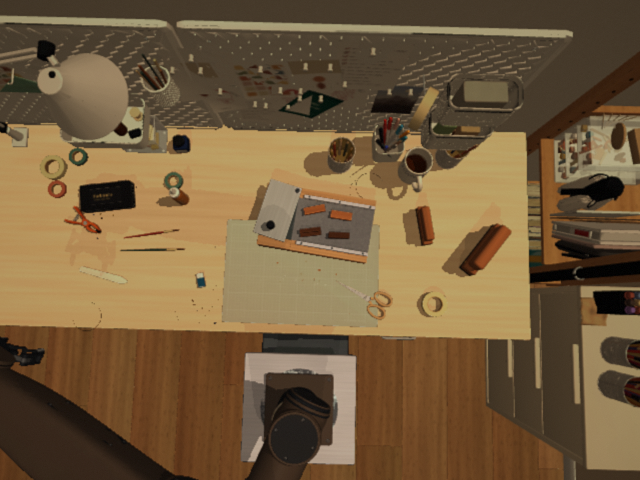

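View pics/scene0.png

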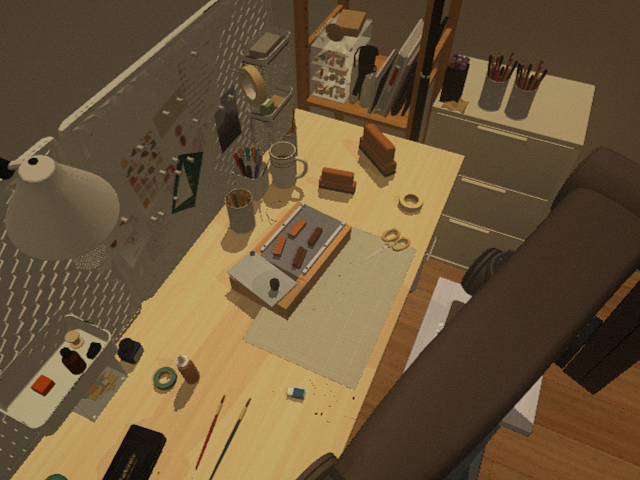

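The top view shows the board at about (315,222). The cover is on its left with the knob near (268,226), and four offcuts lie around (325,222). The small scraper is at (425,225) and the larger one at (485,250).

```bash
cat > h.py <<'E'
import numpy as np, cv2
from scipy.spatial.transform import Rotation as R
from plant import ctrl
def cam(n, st=None):
    c=ctrl.get_calibration(n)
    if n=="wrist":
        st=st or ctrl.get_state(); T=np.eye(4); T[:3,:3]=R.from_quat(st["tcp_rot"]).as_matrix(); T[:3,3]=st["eef_pos"]
        T=T@np.array(c["hand_eye"]); return c,T[:3,:3],T[:3,3]
    return c,R.from_quat(c["orientation"]).as_matrix(),np.array(c["xyz"])
def px2w(K,px,z):
    c,Rm,t=K; px=np.atleast_2d(px).astype(float)
    d=np.c_[(px[:,0]-c["cx"])/c["fx"],-(px[:,1]-c["cy"])/c["fy"],-np.ones(len(px))]@Rm.T
    return t+d*((z-t[2])/d[:,2])[:,None]
def w2px(K,p):
    c,Rm,t=K; q=(np.atleast_2d(p)-t)@Rm
    return np.c_[c["cx"]-c["fx"]*q[:,0]/q[:,2], c["cy"]+c["fy"]*q[:,1]/q[:,2]]
def ortho(im,K,x0,x1,y0,y1,z,s):
    "picture of plane z: up = +x, left = +y, s px/m"
    W,H=int((y1-y0)*s),int((x1-x0)*s); u,v=np.meshgrid(np.arange(W),np.arange(H))
    p=w2px(K,np.c_[(x1-v.ravel()/s),(y1-u.ravel()/s),np.full(u.size,z)]).astype(np.float32).reshape(H,W,2)
    return cv2.remap(im,p[...,0],p[...,1],cv2.INTER_LINEAR)
def rect(mask,K,z):
    "min-area rectangle of a mask on plane z: centre, sizes, long-axis angle"
    m=mask.astype(np.uint8); c=max(cv2.findContours(m,cv2.RETR_EXTERNAL,cv2.CHAIN_APPROX_NONE)[0],key=cv2.contourArea)[:,0]
    w=px2w(K,c,z)[:,:2]; (cx,cy),(a,b),_=r=cv2.minAreaRect((w*1000).astype(np.float32))
    bx=cv2.boxPoints(r); e=max((bx[1]-bx[0],bx[2]-bx[1]),key=np.linalg.norm)
    return np.round([cx,cy],1),np.round(sorted((a,b)),1),round(float(np.degrees(np.arctan2(e[1],e[0]))),1)
E
python3 - <<'E'
from h import *
K=cam("top")
im=ctrl.read_camera("top")
cv2.imwrite("pics/o1.png",ortho(im,K,.42,.72,-.36,.2,.055,1400)[:,:,::-1])
for t,z in (("board",.055),("cover",.059),("cover_knob",.085),("scraper",.05),("offcut_1",.065)):
    for d in ctrl.silhouettes(t,"top")[:5]:
        print(t,round(d["p"],2),np.round(np.array(d["xy"])*[640,480],1),rect(d["pixels"],K,z))
E
```

```text
board 0.67 [199.8 280. ] (array([350.9, 282.2]), array([19.6, 39.3]), 3.0)
board 0.58 [310.1 225.4] (array([525. , -31.3]), array([195.7, 332.5]), 81.0)
cover 0.56 [275.7 207.4] (array([553.5,  74.2]), array([ 97.4, 163.2]), -16.0)
cover 0.27 [307.1 229.7] (array([495.7, -21.9]), array([25.6, 59.3]), -88.5)
cover_knob 0.65 [280.4 210.3] (array([548.9,  72.2]), array([ 94.5, 164.4]), -17.0)
scraper 0.77 [485.8 248.2] (array([ 458.7, -519.1]), array([ 57.9, 174.8]), -38.2)
scraper 0.56 [424.7 226.9] (array([ 521.8, -347.6]), array([ 42.7, 111.5]), 8.3)
offcut_1 0.58 [343.9 214.3] (array([ 542.2, -106.8]), array([24.4, 57.5]), 81.9)
offcut_1 0.56 [308.5 231.9] (array([492.4, -21.4]), array([23.5, 59.5]), -82.1)
offcut_1 0.52 [314.5 208.4] (array([556.8, -30.6]), array([23. , 58.8]), -77.0)
```

View pics/o1.png

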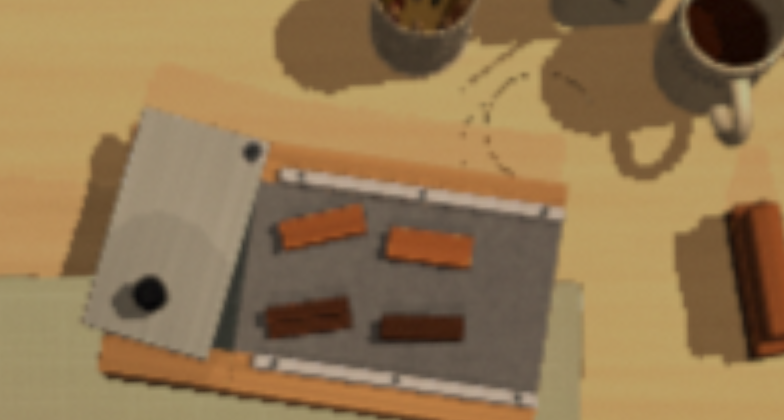

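The ortho view (plane z = 55 mm) shows the pivot screw at (253,151), the knob at (150,294) and the strip ends at (563,213) and (535,399). From these:
- The board origin is about (0.528, 0.000), with its x axis at 81.5°.
- The cover is already open by about 0.14 rad.

I'll go above the knob now.

>>> apply_moves([
  [0.415, -0.701, -0.05, 0, 0, -0.433],
  [0.415, -0.701, -0.05, 0, 0, -0.433],
  [0.415, -0.701, -0.05, 0, 0, -0.433],
  [0.415, -0.701, -0.05, 0, 0, -0.433],
  [0.415, -0.701, -0.05, 0, 0, -0.433],
  [0.415, -0.701, -0.05, 0, 0, -0.433],
  [0.415, -0.701, -0.05, 0, 0, -0.433],
  [0.415, -0.701, -0.05, 0, 0, -0.433],
  [0.415, -0.701, -0.05, 0, 0, -0.433],
  [0.415, -0.701, -0.05, 0, 0, -0.433],
  [0.415, -0.701, -0.05, 0, 0, -0.433],
  [0.415, -0.701, -0.05, 0, 0, -0.433],
  [0.415, -0.701, -0.05, 0, 0, -0.433],
  [0.415, -0.701, -0.05, 0, 0, -0.433],
])

```text
time: 2.15
eef_pos: [0.5068, 0.0922, 0.1734]
tcp_rot: [0.296, 0.955, 0.0, -0.0]
contact_force: [0.7, 1.3, 0.5]
opening: 1.002
finger_force: 0.0
```

Run:
```python
from h import *
K=cam("wrist"); im=ctrl.read_camera("wrist")
cv2.imwrite("pics/w1.png",ortho(im,K,.40,.70,-.25,.18,.059,1800)[:,:,::-1])
s=ctrl.get_state(); print(s["eef_pos"],s["tcp_rot"],s["time"],s["qpos"])
```

```text
[0.50679578 0.09217987 0.17344789] [2.95983315e-01 9.55193106e-01 8.51070756e-05 3.45601044e-05] 2.2 [-1.73105273e-02 -3.16035656e-02  2.00319930e+00  1.56535024e-04
  1.16988300e+00 -9.87198342e-01]
```

View pics/w1.png

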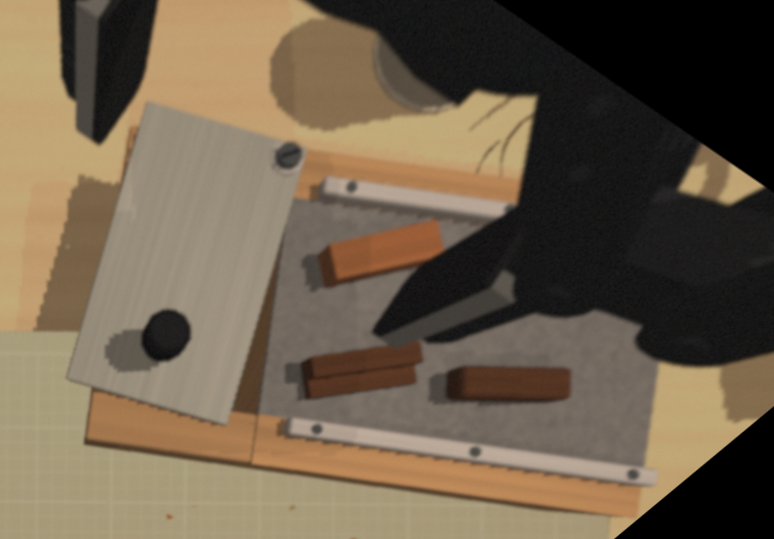

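The wrist view confirms the knob at (170,330), about world (0.508, 0.092) and directly under the TCP. The pivot is at (289,152). Descending and gripping the knob.

>>> apply_moves([
  [0.001, 0, -0.06, 0, 0, 0],
  [0.001, 0, -0.11, 0, 0, 0],
  [0.001, 0, -0.11, 0, 0, 0],
], jaw=1)

```text
time: 2.58
eef_pos: [0.5047, 0.0919, 0.082]
tcp_rot: [0.296, 0.955, -0.001, -0.004]
contact_force: [-0.3, 0.5, 0.2]
opening: 1.0
finger_force: 0.0
```

>>> apply_moves([
  [0, 0, 0, 0, 0, 0],
  [0, 0, 0, 0, 0, 0],
  [0, 0, 0, 0, 0, 0],
  [0, 0, 0, 0, 0, 0],
  [0, 0, 0, 0, 0, 0],
  [0, 0, 0, 0, 0, 0],
], jaw=0, squeeze=20)

```text
time: 3.32
eef_pos: [0.5081, 0.091, 0.0853]
tcp_rot: [0.297, 0.955, -0.0, -0.0]
contact_force: [-0.4, -0.5, -0.3]
opening: -0.002
finger_force: 0.0
```

Run:
```python
from h import *
s=ctrl.get_state(); p=s["eef_pos"]; print(p,s["opening"])
pv=np.array([.6125,.0195]); d=p[:2]-pv; r=np.hypot(*d); a0=np.arctan2(d[1],d[0]); print(r,np.degrees(a0))
def row(a,b,ref,):
    q=pv+.126*np.array([np.cos(a),np.sin(a)]); return [round(float(v),3) for v in (q-ref)/.8]+[0,0,0,round(float(np.degrees(a-b)/45),3)]
for th in np.radians(np.arange(6,43,6)): print(row(a0-th,a0,p[:2]))
m=pv+.126*np.array([np.cos(a0-np.radians(42)),np.sin(a0-np.radians(42))]); print("2nd")
for th in np.radians(np.arange(48,87,6.3)): print(row(a0-th,a0-np.radians(42),m))
```

```text
[0.50809173 0.09098114 0.08532919] -0.0019460341532535359
0.12653315390981282 145.60324965522878
[0.011, 0.013, 0, 0, 0, -0.133]
[0.022, 0.025, 0, 0, 0, -0.267]
[0.034, 0.035, 0, 0, 0, -0.4]
[0.048, 0.045, 0, 0, 0, -0.533]
[0.062, 0.053, 0, 0, 0, -0.667]
[0.078, 0.059, 0, 0, 0, -0.8]
[0.093, 0.064, 0, 0, 0, -0.933]
2nd
[0.016, 0.003, 0, 0, 0, -0.133]
[0.033, 0.004, 0, 0, 0, -0.273]
[0.051, 0.004, 0, 0, 0, -0.413]
[0.068, 0.001, 0, 0, 0, -0.553]
[0.085, -0.003, 0, 0, 0, -0.693]
[0.101, -0.009, 0, 0, 0, -0.833]
[0.116, -0.017, 0, 0, 0, -0.973]
```

The fingers shut fully without holding anything, so I'll look before going on.

Run:
```python
from h import *
print(ctrl.nose_length)
a=ctrl.read_camera("wrist"); b=ctrl.read_camera("top"); K=cam("top")
o=ortho(b,K,.42,.72,-.1,.2,.059,1200)
cv2.imwrite("pics/w2.png",np.hstack([cv2.resize(a,(440,330)),cv2.resize(o,(330,330))])[:,:,::-1])
```

```text
0.019
```

View pics/w2.png

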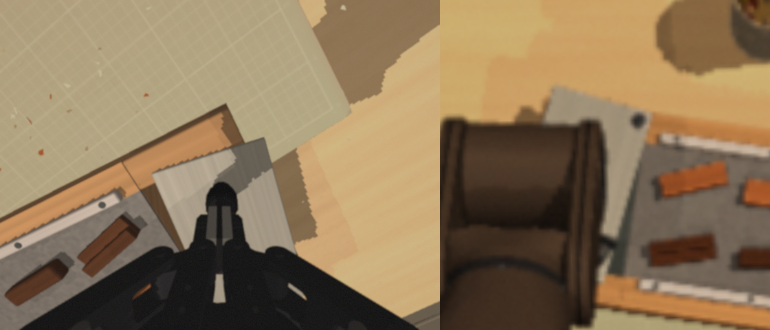

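Run:
```python
from h import *
a=ctrl.read_camera("wrist"); K=cam("wrist"); s=ctrl.get_state(); p=s["eef_pos"]; Rt=R.from_quat(s["tcp_rot"]).as_matrix()
print(w2px(K,[p,p+Rt@[0,0,.019],p+Rt@[.0,0,-.005],p+Rt@[.012,0,-.005],p+Rt@[-.012,0,-.005]]))
c=a[200:360,240:400]; c=np.clip(c.astype(float)*2.5,0,255).astype(np.uint8)
cv2.imwrite("pics/w3.png",cv2.resize(c,(560,560),interpolation=cv2.INTER_CUBIC)[:,:,::-1])
```

```text
[[320.9459709  301.09659573]
 [320.71693196 284.49552389]
 [321.01409031 306.03398802]
 [321.07086669 283.21649852]
 [320.95979274 327.85528265]]
```

View pics/w3.png

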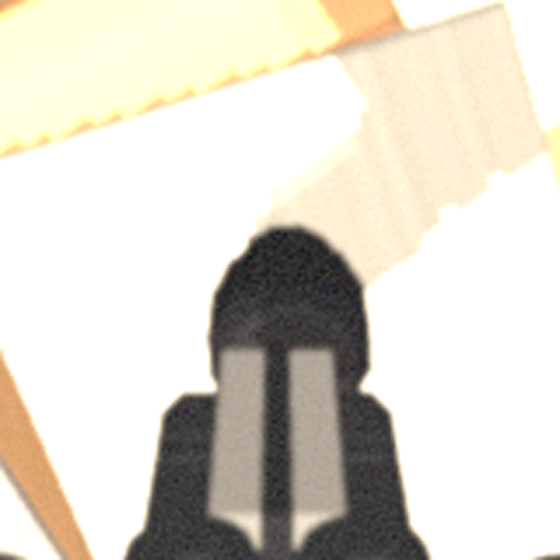

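The view is ambiguous, with a dark dome at crop (290,300) that could be the knob or the fingertips. I'll lift, open the jaw and measure the knob again.

>>> apply_moves([
  [0, 0, 0.05, 0, 0, 0],
  [0, 0, 0.1, 0, 0, 0],
  [0, 0, 0.1, 0, 0, 0],
  [0, 0, 0.1, 0, 0, 0],
], jaw=0)

```text
time: 3.98
eef_pos: [0.5076, 0.091, 0.1646]
tcp_rot: [0.297, 0.955, -0.0, -0.0]
contact_force: [0.2, 0.8, -0.2]
opening: -0.0
finger_force: 0.0
```

Run:
```python
from h import *
a=ctrl.read_camera("wrist"); K=cam("wrist"); print(ctrl.get_state()["eef_pos"])
for t in ("cover_knob","cover"):
  for d in ctrl.silhouettes(t,"wrist")[:2]: print(t,d["p"],np.array(d["xy"])*[640,480],d["pixels"].sum())
c=np.clip(a.astype(float)*1.8,0,255).astype(np.uint8)
cv2.imwrite("pics/w4.png",c[:,:,::-1])
```

```text
[0.5071363  0.09103499 0.1638844 ]
cover_knob 0.59 [340.096 263.28 ] 16915
cover 0.58 [343.232 260.688] 16705
```

View pics/w4.png

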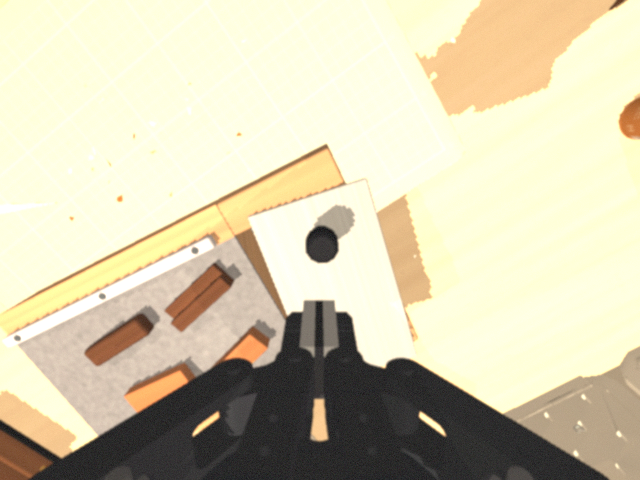

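The knob is at (322,245), right under the TCP, and the shut fingertips end at row 301. By the hand-eye geometry that puts the real tips about 39 mm farther back than the stated nose length, so they closed above the knob. I'll descend lower, watching the force.

>>> apply_moves([
  [0, 0, 0, 0, 0, 0],
  [0, 0, 0, 0, 0, 0],
  [0, 0, 0, 0, 0, 0],
  [0, 0, -0.05, 0, 0, 0],
  [0, 0, -0.1, 0, 0, 0],
  [0, 0, -0.12, 0, 0, 0],
  [0, 0, -0.14, 0, 0, 0],
  [0, 0, -0.14, 0, 0, 0],
], jaw=1)

```text
time: 5.12
eef_pos: [0.5079, 0.091, 0.0529]
tcp_rot: [0.297, 0.955, -0.0, -0.001]
contact_force: [-1.0, 0.2, 0.3]
opening: 1.0
finger_force: 0.0
```

>>> apply_moves([
  [0, 0, 0, 0, 0, 0],
  [0, 0, 0, 0, 0, 0],
  [0, 0, 0, 0, 0, 0],
  [0, 0, 0, 0, 0, 0],
  [0, 0, 0, 0, 0, 0],
], jaw=0, squeeze=20)

```text
time: 5.75
eef_pos: [0.5086, 0.0911, 0.0541]
tcp_rot: [0.297, 0.955, 0.0, 0.0]
contact_force: [-0.6, 0.6, 4.3]
opening: 0.266
finger_force: 20.3
```

Gripped (opening 0.266, about 23 mm). Now swinging the cover.

>>> apply_moves([
  [0.005, 0.006, 0, 0, 0, -0.066],
  [0.011, 0.013, 0, 0, 0, -0.133],
  [0.022, 0.025, 0, 0, 0, -0.267],
  [0.034, 0.035, 0, 0, 0, -0.4],
  [0.048, 0.045, 0, 0, 0, -0.533],
  [0.062, 0.053, 0, 0, 0, -0.667],
  [0.078, 0.059, 0, 0, 0, -0.8],
  [0.093, 0.064, 0, 0, 0, -0.933],
  [0.093, 0.064, 0, 0, 0, -0.933],
])

```text
time: 6.88
eef_pos: [0.5833, 0.1436, 0.0541]
tcp_rot: [0.619, 0.785, 0.001, -0.0]
contact_force: [-1.2, 4.9, 5.3]
opening: 0.271
finger_force: 20.9
```

>>> apply_moves([
  [0.016, 0.003, 0, 0, 0, -0.133],
  [0.033, 0.004, 0, 0, 0, -0.273],
  [0.051, 0.004, 0, 0, 0, -0.413],
  [0.068, 0.001, 0, 0, 0, -0.553],
  [0.085, -0.003, 0, 0, 0, -0.693],
  [0.101, -0.009, 0, 0, 0, -0.833],
  [0.116, -0.017, 0, 0, 0, -0.973],
  [0.118, -0.019, 0, 0, 0, -0.973],
  [0.118, -0.019, 0, 0, 0, -0.973],
])

```text
time: 8.0
eef_pos: [0.6785, 0.1292, 0.0542]
tcp_rot: [0.867, 0.498, 0.004, -0.001]
contact_force: [4.1, 8.6, 0.6]
opening: 0.264
finger_force: 20.4
```

The cover is at about 1.65 rad. Releasing, lifting and moving over to the small scraper.

>>> apply_moves([
  [0, 0, 0, 0, 0, 0],
  [0, 0, 0, 0, 0, 0],
  [0, 0, 0, 0, 0, 0],
  [0, 0, 0.06, 0, 0, 0],
  [0, 0, 0.13, 0, 0, 0],
  [0, 0, 0.18, 0, 0, -0.2],
  [0, 0, 0.18, 0, 0, -0.2],
], jaw=1)

```text
time: 8.88
eef_pos: [0.6795, 0.1268, 0.203]
tcp_rot: [0.904, 0.428, 0.004, 0.002]
contact_force: [0.0, 0.5, -0.5]
opening: 1.004
finger_force: 0.0
```

>>> apply_moves([
  [-0.07, -0.03, 0, 0, 0, -0.2],
  [-0.14, -0.06, 0, 0, 0, -0.4],
  [-0.2, -0.1, 0, 0, 0, -0.6],
  [-0.21, -0.17, 0, 0, 0, -0.8],
  [-0.21, -0.25, 0, 0, 0, -0.944],
  [-0.21, -0.33, 0, 0, 0, -0.944],
  [-0.21, -0.4, 0, 0, 0, -0.944],
  [-0.205, -0.48, 0, 0, 0, -0.944],
  [-0.2, -0.55, 0, 0, 0, -0.944],
  [-0.198, -0.595, 0, 0, 0, -0.944],
  [-0.198, -0.595, 0, 0, 0, -0.944],
  [-0.198, -0.595, 0, 0, 0, -0.944],
])

```text
time: 10.38
eef_pos: [0.5178, -0.3479, 0.1956]
tcp_rot: [0.997, 0.072, -0.001, -0.001]
contact_force: [-0.1, 0.3, -0.2]
opening: 0.997
finger_force: 0.0
```

Run:
```python
from h import *
a=ctrl.read_camera("wrist"); K=cam("wrist"); s=ctrl.get_state(); print(s["eef_pos"],s["tcp_rot"],s["time"])
T=ctrl.read_camera("top"); Kt=cam("top")
for d in ctrl.silhouettes("scraper","wrist")[:3]: print(d["p"],np.array(d["xy"])*[640,480],rect(d["pixels"],K,.07),rect(d["pixels"],K,.032))
for d in ctrl.silhouettes("cover","top")[:2]: print("cover",d["p"],rect(d["pixels"],Kt,.059))
cv2.imwrite("pics/w5.png",np.hstack([cv2.resize(np.clip(a*1.6,0,255).astype(np.uint8),(480,360)),cv2.resize(ortho(T,Kt,.42,.80,-.22,.18,.059,1000),(310,360))])[:,:,::-1])
```

```text
[ 0.51806957 -0.34749922  0.19602907] [ 9.97385883e-01  7.22478503e-02 -7.66843474e-04 -1.03001342e-03] 10.425
0.62 [512.384 294.096] (array([ 468.2, -512.2]), array([104.7, 150.8]), -37.9) (array([ 450.8, -535.5]), array([118.6, 170.8]), -37.9)
0.61 [323.584 198.384] (array([ 534.4, -347.6]), array([ 25.6, 104.8]), 9.5) (array([ 525.8, -349.1]), array([ 29. , 118.7]), 9.5)
cover 0.56 (array([662.6,  79.4]), array([ 97.1, 165.5]), 76.0)
```

View pics/w5.png

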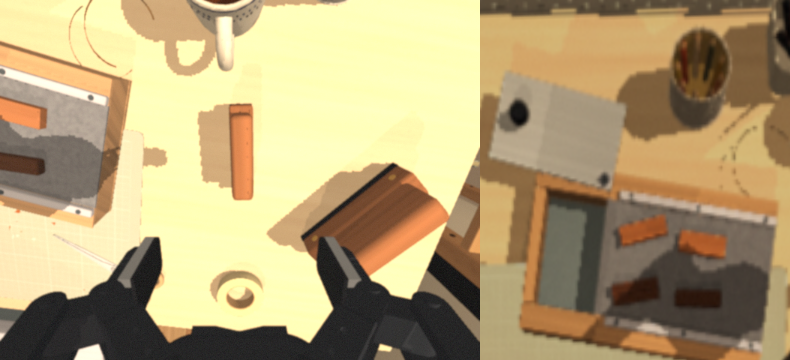

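The cover is open, at about 95° by its long-axis angle. The small scraper is at (242,150) in the wrist half, which gives a centre of about (0.529, -0.348) and a yaw of about 9°. Grasping it.

>>> apply_moves([
  [0.014, 0, -0.06, 0, 0, 0.02],
  [0.014, 0, -0.12, 0, 0, 0.02],
  [0.014, 0, -0.17, 0, 0, 0.02],
  [0.014, 0, -0.2, 0, 0, 0.02],
  [0.014, 0, -0.22, 0, 0, 0.02],
  [0.014, 0, -0.22, 0, 0, 0.02],
], jaw=1)

```text
time: 11.32
eef_pos: [0.5293, -0.348, 0.0204]
tcp_rot: [0.997, 0.08, -0.001, -0.001]
contact_force: [0.2, 0.6, 0.9]
opening: 0.996
finger_force: 0.0
```

>>> apply_moves([
  [0, 0, 0, 0, 0, 0],
  [0, 0, 0, 0, 0, 0],
  [0, 0, 0, 0, 0, 0],
  [0, 0, 0, 0, 0, 0],
  [0, 0, 0, 0, 0, 0],
  [0, 0, 0, 0, 0, 0],
], jaw=0, squeeze=50)

```text
time: 12.08
eef_pos: [0.5301, -0.3493, 0.0222]
tcp_rot: [0.997, 0.079, 0.0, 0.0]
contact_force: [-0.5, 0.8, 5.4]
opening: 0.271
finger_force: 50.2
```

The scraper is gripped. Lifting it, turning it square to the lane and hovering over the open end of the deck.

>>> apply_moves([
  [0, 0, 0.06, 0, 0, 0],
  [0, 0, 0.12, 0, 0, 0],
  [-0.006, 0.04, 0.13, 0, 0, -0.1],
  [-0.014, 0.09, 0.13, 0, 0, -0.2],
  [-0.022, 0.15, 0.13, 0, 0, -0.3],
  [-0.03, 0.2, 0.12, 0, 0, -0.387],
  [-0.034, 0.224, 0.1, 0, 0, -0.387],
  [-0.034, 0.224, 0.1, 0, 0, -0.387],
  [-0.034, 0.224, 0.1, 0, 0, -0.387],
])

```text
time: 13.2
eef_pos: [0.5029, -0.1709, 0.1012]
tcp_rot: [0.997, -0.073, 0.0, 0.0]
contact_force: [0.9, 0.6, -2.1]
opening: 0.272
finger_force: 49.9
```

Run:
```python
from h import *
a=ctrl.read_camera("wrist"); K=cam("wrist"); s=ctrl.get_state(); print(s["eef_pos"],s["tcp_rot"],s["time"])
T=ctrl.read_camera("top"); Kt=cam("top")
h=np.radians(81.7); ex=np.array([np.cos(h),np.sin(h)]); ey=np.array([-ex[1],ex[0]]); o=np.array([.528,.0004])
def B(x,y,z): return np.r_[o+ex*x+ey*y,z]
a=np.clip(a*1.6,0,255).astype(np.uint8).copy(); T=T.copy()
for k,im in ((K,a),):
    for y in (-.062,.062):
        q=w2px(k,[B(-.195,y,.063),B(.01,y,.063)]).astype(int); cv2.line(im,tuple(map(int,q[0])),tuple(map(int,q[1])),(0,255,0),1)
    q=w2px(k,[B(.025,-.062,.055),B(.025,.062,.055)]).astype(int); cv2.line(im,tuple(map(int,q[0])),tuple(map(int,q[1])),(0,0,255),1)
    p=s["eef_pos"]; Rt=R.from_quat(s["tcp_rot"]).as_matrix()
    for z in (.022,-.010):
        for x in (-.056,.056):
            q=w2px(k,[p+Rt@[x,-.014,z],p+Rt@[x,.014,z]]).astype(int); cv2.line(im,tuple(map(int,q[0])),tuple(map(int,q[1])),(255,0,255),1)
cv2.imwrite("pics/w6.png",np.hstack([cv2.resize(a,(480,360)),cv2.resize(ortho(T,Kt,.40,.66,-.24,.1,.063,1000),(320,245)) if 0 else cv2.resize(a[60:330,170:430],(320,360))])[:,:,::-1])
```

```text
[ 0.50317294 -0.17126666  0.10166001] [ 9.97346895e-01 -7.27922032e-02  4.96469712e-04  4.67827955e-04] 13.25
```

View pics/w6.png

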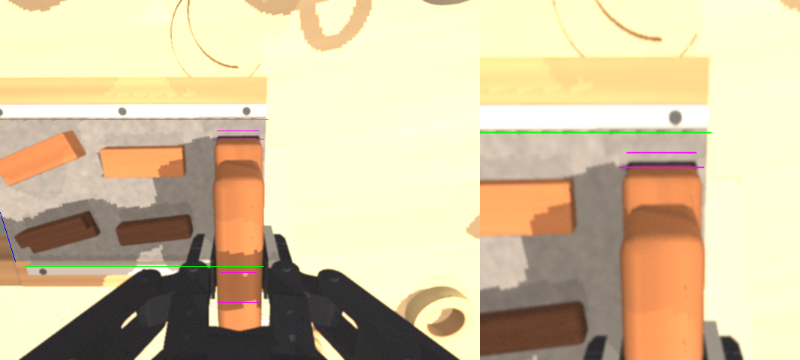

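The overlay lines sit on the strips. The scraper end, at crop (660,165), shows it held about 4 mm toward the robot, so I'll correct by +4 mm, lower it and wipe.

>>> apply_moves([
  [0.005, -0.001, -0.014, 0, 0, 0],
  [0.005, -0.001, -0.026, 0, 0, 0],
  [0.005, -0.001, -0.028, 0, 0, 0],
  [0.005, -0.001, -0.028, 0, 0, 0],
])

```text
time: 13.8
eef_pos: [0.5063, -0.1705, 0.0785]
tcp_rot: [0.997, -0.072, -0.0, -0.0]
contact_force: [-0.2, 0.5, -3.6]
opening: 0.271
finger_force: 50.0
```

>>> apply_moves([
  [0.002, 0.015, 0, 0, 0, 0],
  [0.004, 0.03, 0, 0, 0, 0],
  [0.006, 0.044, 0, 0, 0, 0],
  [0.009, 0.059, 0, 0, 0, 0],
  [0.011, 0.074, 0, 0, 0, 0],
  [0.013, 0.089, 0, 0, 0, 0],
  [0.015, 0.104, 0, 0, 0, 0],
  [0.017, 0.119, 0, 0, 0, 0],
  [0.019, 0.133, 0, 0, 0, 0],
  [0.022, 0.148, 0, 0, 0, 0],
  [0.024, 0.163, 0, 0, 0, 0],
])

```text
time: 15.18
eef_pos: [0.5258, -0.0393, 0.0788]
tcp_rot: [0.997, -0.073, -0.0, -0.0]
contact_force: [0.0, -0.2, -2.4]
opening: 0.271
finger_force: 50.0
```

>>> apply_moves([
  [0.002, 0.012, 0, 0, 0, 0],
  [0.004, 0.024, 0, 0, 0, 0],
  [0.005, 0.036, 0, 0, 0, 0],
  [0.007, 0.048, 0, 0, 0, 0],
  [0.009, 0.06, 0, 0, 0, 0],
  [0.011, 0.073, 0, 0, 0, 0],
  [0.011, 0.073, 0, 0, 0, 0],
  [0.011, 0.073, 0, 0, 0, 0],
])

```text
time: 16.18
eef_pos: [0.5344, 0.0184, 0.0787]
tcp_rot: [0.997, -0.072, -0.0, -0.0]
contact_force: [-0.2, 1.4, -2.8]
opening: 0.275
finger_force: 49.9
```

Run:
```python
from h import *
for c in ("top","scene","wrist"):
    im=ctrl.read_camera(c); K=cam(c); cv2.imwrite(f"pics/after_{c}.png",im[:,:,::-1])
    for d in ctrl.silhouettes("offcut_1",c)[:6]: print(c,round(d["p"],2),np.round(np.array(d["xy"])*[640,480]),d["pixels"].sum(),rect(d["pixels"],K,.03))
h=np.radians(81.7); ex=np.array([np.cos(h),np.sin(h)]); ey=np.array([-ex[1],ex[0]]); o=np.array([.528,.0004])
for c in ("top","wrist","scene"): print(c,w2px(cam(c),[np.r_[o+ex*x+ey*y,.055] for x,y in ((.025,-.062),(.025,.062),(.105,.062),(.105,-.062))]).round())
```

```text
scene 0.71 [188. 372.] 424 (array([598.5, 356.3]), array([33.4, 81.5]), -30.9)
scene 0.57 [254. 274.] 84 (array([586.4,  74.3]), array([18.7, 41.3]), -51.3)
scene 0.47 [262. 275.] 198 (array([567.4,  50.7]), array([27.5, 71.8]), -84.7)
scene 0.47 [276. 293.] 61 (array([518.2,  86. ]), array([14. , 38.9]), -1.7)
wrist 0.96 [240. 298.] 2804 (array([511.9,  72.9]), array([23.6, 65.2]), -67.3)
wrist 0.79 [193. 302.] 2345 (array([513.2,  92.4]), array([30.1, 69.6]), -69.7)
wrist 0.68 [187. 206.] 2710 (array([578.3,  88. ]), array([35.4, 36.6]), -12.7)
wrist 0.68 [252. 214.] 2890 (array([568.7,  52.4]), array([27.2, 45.1]), 66.5)
wrist 0.23 [317. 303.] 15961 (array([488.1,  24.3]), array([ 43.2, 190.8]), -7.8)
top [[298. 197.]
 [290. 239.]
 [263. 234.]
 [271. 192.]]
wrist [[304. 170.]
 [307. 375.]
 [176. 375.]
 [144. 170.]]
scene [[260. 255.]
 [299. 276.]
 [281. 299.]
 [241. 276.]]
```

```bash
python3 -c "
import cv2
a=cv2.imread('pics/after_wrist.png')[130:410,110:390]; b=cv2.imread('pics/after_scene.png')[210:340,200:350]
f=lambda i,s:cv2.resize(cv2.convertScaleAbs(i,alpha=2),s,interpolation=cv2.INTER_CUBIC)
cv2.imwrite('pics/w7.png',cv2.hconcat([f(a,(450,450)),f(b,(350,450))]))"
```

```text
(no output)
```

View pics/w7.png

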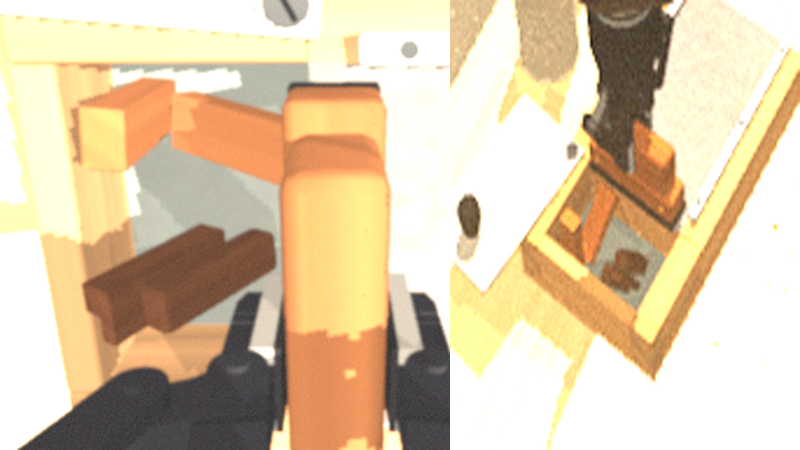

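All four offcuts have left the deck. The two dark ones lie flat. The light one at the left, crop (105,130), leans on the end wall near its rim, and the other light one, crop (230,135), leans toward the deck edge. I'll lift the scraper back and triangulate their heights.

>>> apply_moves([
  [0, 0, 0.03, 0, 0, 0],
  [0, 0, 0.06, 0, 0, 0],
  [-0.006, -0.045, 0.07, 0, 0, 0],
  [-0.013, -0.09, 0.07, 0, 0, 0],
  [-0.013, -0.09, 0.07, 0, 0, 0],
  [-0.013, -0.09, 0.07, 0, 0, 0],
])

```text
time: 17.23
eef_pos: [0.5239, -0.0536, 0.1347]
tcp_rot: [0.997, -0.073, -0.0, -0.0]
contact_force: [0.9, 0.3, -2.9]
opening: 0.271
finger_force: 50.2
```

```bash
cat > m.py <<'E'
from h import *
h=np.radians(81.7); ex=np.array([np.cos(h),np.sin(h)]); ey=np.array([-ex[1],ex[0]]); o=np.array([.528,.0004])
def tob(p): p=np.asarray(p); d=p[...,:2]-o; return np.round(np.stack([d@ex,d@ey,p[...,2]],-1)*1000)
print(ctrl.get_state()["eef_pos"],ctrl.get_state()["time"])
for c in ("wrist","scene","top"):
    K=cam(c); im=ctrl.read_camera(c); cv2.imwrite(f"pics/m_{c}.png",im[:,:,::-1])
    for d in ctrl.silhouettes("offcut_1",c)[:6]:
        m=d["pixels"]; xy=np.array(d["xy"])*[640,480]; rgb=im[m].mean(0).round()
        ct=max(cv2.findContours(m.astype(np.uint8),0,2)[0],key=cv2.contourArea)
        bx=cv2.boxPoints(cv2.minAreaRect(ct))
        lo,hi=tob(px2w(K,bx,.006)),tob(px2w(K,bx,.055))
        if abs(hi[:,:2].mean(0)-[60,0]).max()<90: print(c,round(d["p"],2),xy.round(),rgb,"px",bx.round().tolist(),"z6",lo[:,:2].tolist(),"z55",hi[:,:2].tolist())
E
python3 m.py
```

```text
[ 0.52394067 -0.05356066  0.13472401] 17.225
wrist 0.96 [113. 185.] [145.  91.  57.] px [[78.0, 180.0], [142.0, 162.0], [152.0, 197.0], [87.0, 215.0]] z6 [[136.0, -41.0], [83.0, -54.0], [80.0, -27.0], [135.0, -12.0]] z55 [[104.0, -48.0], [60.0, -60.0], [57.0, -37.0], [103.0, -25.0]]
wrist 0.96 [162. 265.] [62. 41. 30.] px [[119.0, 269.0], [195.0, 242.0], [204.0, 267.0], [128.0, 294.0]] z6 [[118.0, 36.0], [50.0, 11.0], [44.0, 34.0], [114.0, 60.0]] z55 [[89.0, 16.0], [32.0, -5.0], [28.0, 14.0], [86.0, 35.0]]
wrist 0.87 [171. 199.] [149.  93.  59.] px [[135.0, 203.0], [145.0, 170.0], [207.0, 189.0], [198.0, 222.0]] z6 [[94.0, -22.0], [82.0, -48.0], [34.0, -33.0], [45.0, -6.0]] z55 [[69.0, -33.0], [59.0, -54.0], [19.0, -42.0], [28.0, -20.0]]
wrist 0.75 [115. 266.] [67. 45. 32.] px [[90.0, 268.0], [169.0, 239.0], [181.0, 272.0], [102.0, 301.0]] z6 [[142.0, 35.0], [71.0, 9.0], [65.0, 39.0], [138.0, 67.0]] z55 [[109.0, 15.0], [50.0, -7.0], [45.0, 18.0], [105.0, 41.0]]
scene 0.66 [255. 277.] [115.  69.  38.] px [[245.0, 277.0], [251.0, 271.0], [261.0, 281.0], [255.0, 287.0]] z6 [[77.0, -78.0
[... 561 characters left out ...]
, [103.0, 0.0]]
top 0.64 [277. 200.] [105.  57.  29.] px [[272.0, 196.0], [279.0, 196.0], [279.0, 206.0], [272.0, 206.0]] z6 [[105.0, -60.0], [85.0, -64.0], [79.0, -34.0], [99.0, -31.0]] z55 [[99.0, -51.0], [79.0, -54.0], [74.0, -26.0], [94.0, -22.0]]
top 0.54 [276. 226.] [37. 24. 15.] px [[272.0, 220.0], [284.0, 220.0], [284.0, 227.0], [272.0, 227.0]] z6 [[92.0, 10.0], [57.0, 4.0], [53.0, 25.0], [88.0, 31.0]] z55 [[86.0, 17.0], [53.0, 11.0], [49.0, 31.0], [83.0, 37.0]]
top 0.52 [265. 220.] [38. 23. 14.] px [[266.0, 218.0], [272.0, 218.0], [272.0, 226.0], [266.0, 226.0]] z6 [[110.0, 7.0], [93.0, 4.0], [89.0, 28.0], [106.0, 31.0]] z55 [[104.0, 15.0], [87.0, 12.0], [83.0, 34.0], [100.0, 37.0]]
```

By triangulation the pieces are all inside the well, but two lean on the end wall with their tops close to rim level. I'll press them down gently with the scraper over bx ≈ 87 mm, watching the force.

>>> apply_moves([
  [0.007, 0.05, 0, 0, 0, 0],
  [0.014, 0.1, 0, 0, 0, 0],
  [0.021, 0.15, 0, 0, 0, 0],
  [0.0255, 0.1745, 0, 0, 0, 0],
  [0.0255, 0.1745, -0.03, 0, 0, 0],
  [0.0255, 0.1745, -0.055, 0, 0, 0],
  [0.0255, 0.1745, -0.062, 0, 0, 0],
  [0.0255, 0.1745, -0.066, 0, 0, 0],
])

```text
time: 18.52
eef_pos: [0.5489, 0.0857, 0.0878]
tcp_rot: [0.997, -0.072, 0.005, -0.0]
contact_force: [-4.2, -0.5, 21.0]
opening: 0.272
finger_force: 53.7
```

>>> apply_moves([
  [0, 0, -0.004, 0, 0, 0],
  [0, 0, -0.008, 0, 0, 0],
  [0, 0, -0.012, 0, 0, 0],
  [0, 0, -0.012, 0, 0, 0],
])

```text
time: 19.02
eef_pos: [0.5564, 0.0855, 0.0876]
tcp_rot: [0.997, -0.072, 0.013, -0.001]
contact_force: [-6.1, 0.0, 39.2]
opening: 0.271
finger_force: 56.5
```

Firm contact (39 N) at sole height of about 66 mm on the far side: the light piece is standing steeply against the end wall. I'll lift off and instead tip it inward with a sweep from the end-wall side.

>>> apply_moves([
  [0, 0, 0.03, 0, 0, 0],
  [0, 0, 0.06, 0, 0, 0],
  [0.004, 0.03, 0.06, 0, 0, 0],
  [0.008, 0.058, 0.06, 0, 0, 0],
  [0.008, 0.058, 0.06, 0, 0, 0],
  [0.008, 0.058, 0.06, 0, 0, 0],
])

```text
time: 19.77
eef_pos: [0.5508, 0.1317, 0.1204]
tcp_rot: [0.997, -0.072, -0.0, 0.0]
contact_force: [-0.4, 0.6, -3.3]
opening: 0.274
finger_force: 50.6
```

```bash
python3 m.py | grep -v "^top"
```

```text
[0.55082631 0.13167601 0.12039466] 19.775
wrist 0.82 [386. 192.] [135.  85.  53.] px [[363.0, 213.0], [369.0, 168.0], [406.0, 173.0], [400.0, 219.0]] z6 [[99.0, -17.0], [95.0, -51.0], [67.0, -48.0], [70.0, -12.0]] z55 [[105.0, -29.0], [102.0, -58.0], [79.0, -54.0], [81.0, -25.0]]
wrist 0.6 [378. 269.] [80. 53. 38.] px [[346.0, 288.0], [380.0, 235.0], [409.0, 253.0], [375.0, 306.0]] z6 [[110.0, 47.0], [85.0, 1.0], [60.0, 16.0], [85.0, 64.0]] z55 [[114.0, 23.0], [93.0, -15.0], [73.0, -2.0], [93.0, 37.0]]
wrist 0.59 [436. 203.] [140.  88.  55.] px [[389.0, 208.0], [397.0, 173.0], [479.0, 191.0], [471.0, 226.0]] z6 [[78.0, -21.0], [74.0, -47.0], [11.0, -34.0], [13.0, -7.0]] z55 [[88.0, -32.0], [85.0, -54.0], [33.0, -43.0], [34.0, -21.0]]
wrist 0.56 [409. 273.] [77. 50. 36.] px [[375.0, 283.0], [420.0, 242.0], [440.0, 264.0], [395.0, 305.0]] z6 [[86.0, 43.0], [52.0, 7.0], [34.0, 25.0], [68.0, 63.0]] z55 [[94.0, 20.0], [66.0, -10.0], [52.0, 5.0], [80.0, 36.0]]
wrist 0.26 [467. 160.] [162. 143. 122.] px [[230.0, 0.0], [639.0, 0.0], [639.0, 368.0], [230.0, 368.0]] z6 [[190.0, -159.0], [-75.0, -159.0], [-157.0, 127.0], [213.0, 127.0]] z55 [[180.0, -146.0], [-38.0, -146.0], [-105.0, 89.0], [198.0, 89.0]]
scene 0.45 [265. 272.] [130.  75.  39.] px [[259.0, 270.0], [265.0, 261.0], [274.0, 267.0], [267.0, 276.0]] z6 [[40.0, -60.0], [6.0, -65.0], [9.0, -34.0], [42.0, -30.0]] z55 [[65.0, -35.0], [33.0, -40.0], [36.0, -10.0], [68.0, -6.0]]
scene 0.43 [277. 282.] [74. 53. 36.] px [[272.0, 282.0], [284.0, 282.0], [284.0, 289.0], [272.0, 289.0]] z6 [[51.0, -8.0], [34.0, 19.0], [52.0, 32.0], [69.0, 5.0]] z55 [[76.0, 15.0], [60.0, 40.0], [77.0, 53.0], [93.0, 27.0]]
```

Both leaning pieces have their upper ends at the end-wall rim. Sweeping inward just above the rim.

>>> apply_moves([
  [0.001, 0.004, -0.03, 0, 0, 0],
  [0.001, 0.004, -0.048, 0, 0, 0],
  [0.001, 0.004, -0.052, 0, 0, 0],
  [0.001, 0.004, -0.052, 0, 0, 0],
])

```text
time: 20.58
eef_pos: [0.5518, 0.1353, 0.0789]
tcp_rot: [0.997, -0.072, -0.0, 0.0]
contact_force: [-0.2, -0.5, -1.6]
opening: 0.275
finger_force: 50.6
```

>>> apply_moves([
  [-0.002, -0.012, 0, 0, 0, 0],
  [-0.004, -0.024, 0, 0, 0, 0],
  [-0.005, -0.036, 0, 0, 0, 0],
  [-0.007, -0.048, 0, 0, 0, 0],
  [-0.009, -0.06, 0, 0, 0, 0],
  [-0.011, -0.072, 0, 0, 0, 0],
  [-0.013, -0.084, 0, 0, 0, 0],
  [-0.013, -0.084, 0, 0, 0, 0],
])

```text
time: 21.58
eef_pos: [0.5411, 0.0682, 0.0788]
tcp_rot: [0.997, -0.073, -0.0, -0.001]
contact_force: [-0.3, 2.2, -3.5]
opening: 0.275
finger_force: 50.8
```

```bash
python3 m.py | grep "^wrist"
```

```text
wrist 0.76 [277. 194.] [119.  76.  50.] px [[258.0, 211.0], [264.0, 174.0], [291.0, 178.0], [285.0, 215.0]] z6 [[108.0, -29.0], [103.0, -53.0], [86.0, -50.0], [91.0, -26.0]] z55 [[100.0, -40.0], [96.0, -59.0], [83.0, -57.0], [86.0, -38.0]]
wrist 0.66 [383. 304.] [77. 50. 36.] px [[347.0, 277.0], [367.0, 263.0], [410.0, 327.0], [389.0, 341.0]] z6 [[49.0, 19.0], [35.0, 9.0], [2.0, 60.0], [16.0, 71.0]] z55 [[53.0, -3.0], [42.0, -11.0], [16.0, 29.0], [27.0, 38.0]]
wrist 0.58 [371. 222.] [141.  88.  54.] px [[350.0, 238.0], [359.0, 196.0], [396.0, 204.0], [387.0, 246.0]] z6 [[47.0, -10.0], [42.0, -38.0], [18.0, -33.0], [22.0, -4.0]] z55 [[52.0, -26.0], [48.0, -48.0], [29.0, -44.0], [32.0, -21.0]]
wrist 0.55 [363. 295.] [72. 50. 37.] px [[348.0, 295.0], [355.0, 289.0], [374.0, 308.0], [368.0, 315.0]] z6 [[48.0, 33.0], [43.0, 28.0], [29.0, 43.0], [33.0, 49.0]] z55 [[52.0, 8.0], [49.0, 4.0], [37.0, 16.0], [41.0, 21.0]]
```

The scraper has swept through. Lifting, retreating over the deck and re-measuring.

>>> apply_moves([
  [0, 0, 0.03, 0, 0, 0],
  [0, 0, 0.06, 0, 0, 0],
  [-0.005, -0.04, 0.07, 0, 0, 0],
  [-0.01, -0.08, 0.07, 0, 0, 0],
  [-0.016, -0.12, 0.07, 0, 0, 0],
  [-0.021, -0.152, 0.07, 0, 0, 0],
  [-0.021, -0.152, 0.07, 0, 0, 0],
  [-0.021, -0.152, 0.07, 0, 0, 0],
])

```text
time: 22.88
eef_pos: [0.5245, -0.0532, 0.1349]
tcp_rot: [0.997, -0.072, -0.0, 0.0]
contact_force: [0.5, 0.6, -3.1]
opening: 0.269
finger_force: 50.8
```

```bash
python3 m.py
```

```text
[ 0.52449532 -0.05318686  0.13490851] 22.875
wrist 0.74 [184. 204.] [146.  91.  57.] px [[165.0, 211.0], [176.0, 180.0], [209.0, 191.0], [198.0, 222.0]] z6 [[71.0, -15.0], [59.0, -41.0], [34.0, -32.0], [45.0, -6.0]] z55 [[50.0, -27.0], [40.0, -48.0], [19.0, -41.0], [28.0, -20.0]]
wrist 0.7 [143. 187.] [149.  94.  59.] px [[105.0, 194.0], [114.0, 162.0], [181.0, 181.0], [172.0, 213.0]] z6 [[118.0, -30.0], [106.0, -55.0], [55.0, -40.0], [66.0, -14.0]] z55 [[88.0, -39.0], [78.0, -60.0], [36.0, -48.0], [45.0, -26.0]]
wrist 0.65 [176. 268.] [66. 45. 34.] px [[162.0, 245.0], [184.0, 243.0], [188.0, 297.0], [166.0, 299.0]] z6 [[78.0, 13.0], [59.0, 12.0], [61.0, 62.0], [81.0, 64.0]] z55 [[56.0, -3.0], [40.0, -5.0], [42.0, 37.0], [58.0, 38.0]]
wrist 0.55 [198. 267.] [61. 43. 33.] px [[183.0, 246.0], [204.0, 244.0], [210.0, 292.0], [189.0, 294.0]] z6 [[61.0, 15.0], [42.0, 13.0], [41.0, 57.0], [61.0, 60.0]] z55 [[41.0, -2.0], [26.0, -4.0], [25.0, 33.0], [41.0, 35.0]]
scene 0.7 [264. 275.] [117.  72.  40.] px [[259.0, 285.0], [264.0, 262.0], [273.0, 264.0], [268.0, 287.0]] z6 [[78.0, -32.0], [11.0, -66.0], [2.0, -40.0], [70.0, -7.0]] z55 [[102.0, -8.0], [37.0, -41.0], [30.0, -16.0], [94.0, 15.0]]
scene 0.64 [258. 275.] [130.  77.  40.] px [[249.0, 283.0], [257.0, 266.0], [266.0, 270.0], [257.0, 287.0]] z6 [[87.0, -58.0], [30.0, -73.0], [29.0, -46.0], [86.0, -32.0]] z55 [[110.0, -33.0], [56.0, -48.0], [55.0, -21.0], [109.0, -8.0]]
scene 0.46 [282. 281.] [68. 48. 31.] px [[273.0, 291.0], [277.0, 270.0], [287.0, 272.0], [282.0, 293.0]] z6 [[72.0, 10.0], [13.0, -19.0], [4.0, 7.0], [64.0, 35.0]] z55 [[96.0, 32.0], [39.0, 5.0], [31.0, 29.0], [88.0, 55.0]]
top 0.63 [281. 204.] [108.  55.  26.] px [[272.0, 205.0], [272.0, 199.0], [290.0, 201.0], [289.0, 207.0]] z6 [[101.0, -34.0], [102.0, -53.0], [51.0, -54.0], [50.0, -36.0]] z55 [[95.0, -26.0], [96.0, -44.0], [47.0, -45.0], [46.0, -27.0]]
```

Everything looks low now. One more view from the far side will confirm the dark pair's height.

>>> apply_moves([
  [0.009, 0.07, 0, 0, 0, 0],
  [0.018, 0.14, 0, 0, 0, 0],
  [0.027, 0.2, 0, 0, 0, 0],
  [0.033, 0.231, 0, 0, 0, 0],
  [0.033, 0.231, 0, 0, 0, 0],
  [0.033, 0.231, 0, 0, 0, 0],
])

```text
time: 23.92
eef_pos: [0.5507, 0.1311, 0.1347]
tcp_rot: [0.997, -0.072, -0.0, 0.0]
contact_force: [-0.3, -0.3, -2.4]
opening: 0.272
finger_force: 51.1
```

```bash
python3 m.py | grep -v ^scene
```

```text
[0.55069249 0.13110777 0.13471357] 23.925
wrist 0.94 [423. 264.] [66. 44. 32.] px [[383.0, 259.0], [400.0, 233.0], [463.0, 274.0], [446.0, 300.0]] z6 [[77.0, 27.0], [65.0, 4.0], [8.0, 41.0], [19.0, 66.0]] z55 [[87.0, 8.0], [76.0, -11.0], [29.0, 20.0], [39.0, 40.0]]
wrist 0.85 [457. 270.] [75. 50. 36.] px [[415.0, 246.0], [438.0, 228.0], [481.0, 282.0], [458.0, 300.0]] z6 [[51.0, 15.0], [33.0, -0.0], [-9.0, 48.0], [9.0, 66.0]] z55 [[65.0, -2.0], [50.0, -15.0], [15.0, 26.0], [30.0, 40.0]]
wrist 0.74 [400. 185.] [135.  85.  54.] px [[353.0, 192.0], [360.0, 161.0], [442.0, 178.0], [436.0, 209.0]] z6 [[104.0, -30.0], [100.0, -55.0], [35.0, -42.0], [37.0, -16.0]] z55 [[109.0, -40.0], [105.0, -60.0], [51.0, -49.0], [53.0, -28.0]]
wrist 0.59 [445. 207.] [135.  84.  53.] px [[381.0, 204.0], [388.0, 170.0], [470.0, 186.0], [463.0, 220.0]] z6 [[82.0, -21.0], [78.0, -48.0], [12.0, -35.0], [14.0, -7.0]] z55 [[90.0, -32.0], [87.0, -54.0], [32.0, -44.0], [34.0, -20.0]]
```

Stereo shows the dark pair now standing steeply with their tops just above the rim, at about bx 30–42 and by 25 mm. I'll turn the scraper a quarter turn and push those tops sideways (+by), where there is room for them to lie down.

>>> apply_moves([
  [0, -0.02, 0, 0, 0, 0.2],
  [-0.002, -0.05, 0, 0, 0, 0.4],
  [-0.004, -0.08, 0, 0, 0, 0.6],
  [-0.006, -0.116, 0, 0, 0, 0.8],
  [-0.006, -0.116, 0, 0, 0, 1.0],
  [-0.006, -0.116, 0, 0, 0, 1.0],
])

```text
time: 24.98
eef_pos: [0.5461, 0.0379, 0.135]
tcp_rot: [0.95, 0.313, 0.0, -0.0]
contact_force: [-0.3, -0.6, -2.1]
opening: 0.273
finger_force: 51.1
```

>>> apply_moves([
  [0, 0, 0, 0, 0, 0.2],
  [0, 0, 0, 0, 0, 0.4],
  [0, 0, 0, 0, 0, 0.6],
  [0, 0, 0, 0, 0, 0.8],
  [0, 0, 0, 0, 0, 1.0],
  [0, 0, 0, 0, 0, 1.0],
  [0, 0, 0, 0, 0, 1.0],
])

```text
time: 25.85
eef_pos: [0.5461, 0.0388, 0.1349]
tcp_rot: [0.758, 0.653, 0.0, -0.0]
contact_force: [-1.1, 0.3, -2.7]
opening: 0.274
finger_force: 51.1
```

>>> apply_moves([
  [0, 0, -0.03, 0, 0, 0],
  [0, 0, -0.06, 0, 0, 0],
  [0, 0, -0.07, 0, 0, 0],
  [0, 0, -0.07, 0, 0, 0],
])

```text
time: 26.35
eef_pos: [0.5465, 0.0386, 0.0792]
tcp_rot: [0.757, 0.654, 0.0, 0.0]
contact_force: [0.3, 0.1, -2.3]
opening: 0.272
finger_force: 51.1
```

>>> apply_moves([
  [-0.01, 0.001, 0, 0, 0, 0],
  [-0.02, 0.003, 0, 0, 0, 0],
  [-0.03, 0.004, 0, 0, 0, 0],
  [-0.04, 0.006, 0, 0, 0, 0],
  [-0.05, 0.007, 0, 0, 0, 0],
  [-0.06, 0.009, 0, 0, 0, 0],
  [-0.068, 0.01, 0, 0, 0, 0],
  [-0.068, 0.01, 0, 0, 0, 0],
])

```text
time: 27.35
eef_pos: [0.5056, 0.0461, 0.0879]
tcp_rot: [0.757, 0.653, 0.014, 0.013]
contact_force: [16.7, 2.0, 6.6]
opening: 0.272
finger_force: 52.4
```

There's resistance (17 N) and the scraper is riding up. I'll back off, lift and look from both sides again.

>>> apply_moves([
  [0.01, 0, 0, 0, 0, 0],
  [0.02, 0, 0.02, 0, 0, 0],
  [0.03, 0, 0.06, 0, 0, 0],
  [0.03, 0, 0.08, 0, 0, 0],
  [0.03, 0, 0.08, 0, 0, 0],
])

```text
time: 27.98
eef_pos: [0.516, 0.0466, 0.1441]
tcp_rot: [0.756, 0.654, 0.001, 0.001]
contact_force: [0.0, -1.0, -3.3]
opening: 0.275
finger_force: 51.2
```

```bash
python3 m.py
```

```text
[0.51602154 0.04658702 0.14411082] 27.975
wrist 0.95 [377. 236.] [130.  81.  50.] px [[369.0, 179.0], [400.0, 179.0], [400.0, 255.0], [369.0, 255.0]] z6 [[81.0, -21.0], [81.0, -47.0], [15.0, -52.0], [15.0, -24.0]] z55 [[88.0, -15.0], [88.0, -36.0], [33.0, -40.0], [33.0, -17.0]]
wrist 0.89 [275. 252.] [71. 47. 33.] px [[262.0, 242.0], [283.0, 242.0], [283.0, 266.0], [262.0, 266.0]] z6 [[27.0, 69.0], [27.0, 51.0], [4.0, 51.0], [4.0, 70.0]] z55 [[43.0, 61.0], [43.0, 46.0], [24.0, 46.0], [24.0, 62.0]]
wrist 0.7 [396. 191.] [131.  82.  51.] px [[381.0, 151.0], [412.0, 151.0], [412.0, 231.0], [381.0, 231.0]] z6 [[103.0, -30.0], [103.0, -55.0], [36.0, -60.0], [36.0, -34.0]] z55 [[107.0, -22.0], [107.0, -42.0], [51.0, -47.0], [51.0, -25.0]]
wrist 0.67 [277. 235.] [62. 41. 30.] px [[261.0, 244.0], [264.0, 215.0], [287.0, 217.0], [284.0, 246.0]] z6 [[25.0, 70.0], [51.0, 66.0], [49.0, 46.0], [22.0, 50.0]] z55 [[42.0, 62.0], [63.0, 58.0], [61.0, 42.0], [40.0, 45.0]]
scene 0.73 [282. 284.] [68. 48. 31.] px [[272.0, 285.0], [290.0, 275.0], [294.0, 284.0], [276.0, 293.0]] z6 [[58.0, -3.0], [8.0, 21.0], [24.0, 45.0], [74.0, 21.0]] z55 [[83.0, 19.0], [35.0, 42.0], [50.0, 66.0], [98.0, 43.0]]
scene 0.62 [261. 285.] [100.  62.  36.] px [[259.0, 284.0], [264.0, 274.0], [267.0, 276.0], [262.0, 286.0]] z6 [[76.0, -33.0], [42.0, -41.0], [42.0, -31.0], [76.0, -22.0]] z55 [[100.0, -9.0], [68.0, -17.0], [67.0, -7.0], [100.0, 1.0]]
scene 0.51 [259. 274.] [123.  72.  37.] px [[249.0, 282.0], [258.0, 266.0], [266.0, 270.0], [257.0, 286.0]] z6 [[84.0, -58.0], [30.0, -72.0], [29.0, -46.0], [83.0, -32.0]] z55 [[108.0, -33.0], [56.0, -46.0], [55.0, -21.0], [107.0, -9.0]]
```

>>> apply_moves([
  [0.05, -0.01, 0, 0, 0, 0],
  [0.1, -0.015, 0, 0, 0, 0],
  [0.11, -0.016, 0, 0, 0, 0],
  [0.11, -0.016, 0, 0, 0, 0],
  [0.11, -0.016, 0, 0, 0, 0],
])

```text
time: 28.9
eef_pos: [0.6024, 0.0341, 0.1422]
tcp_rot: [0.756, 0.654, -0.001, -0.001]
contact_force: [-0.5, 0.4, -1.9]
opening: 0.267
finger_force: 51.3
```

```bash
python3 m.py
```

```text
[0.60240083 0.03410802 0.14224873] 28.9
wrist 0.88 [174. 245.] [84. 55. 38.] px [[139.0, 247.0], [214.0, 219.0], [224.0, 244.0], [148.0, 272.0]] z6 [[22.0, 89.0], [48.0, 21.0], [26.0, 15.0], [-1.0, 84.0]] z55 [[40.0, 63.0], [61.0, 6.0], [42.0, 1.0], [20.0, 59.0]]
wrist 0.75 [186. 223.] [85. 55. 38.] px [[141.0, 231.0], [219.0, 190.0], [231.0, 213.0], [153.0, 253.0]] z6 [[37.0, 84.0], [72.0, 15.0], [53.0, 7.0], [17.0, 77.0]] z55 [[52.0, 59.0], [81.0, 1.0], [65.0, -6.0], [35.0, 53.0]]
wrist 0.68 [263. 238.] [142.  90.  58.] px [[253.0, 255.0], [260.0, 178.0], [291.0, 181.0], [284.0, 258.0]] z6 [[15.0, -10.0], [82.0, -19.0], [80.0, -45.0], [12.0, -37.0]] z55 [[33.0, -19.0], [89.0, -27.0], [87.0, -48.0], [31.0, -42.0]]
wrist 0.58 [281. 185.] [120.  76.  48.] px [[263.0, 229.0], [273.0, 150.0], [300.0, 154.0], [289.0, 233.0]] z6 [[39.0, -19.0], [104.0, -31.0], [101.0, -52.0], [36.0, -42.0]] z55 [[53.0, -27.0], [108.0, -37.0], [105.0, -55.0], [51.0, -46.0]]
scene 0.7 [260. 274.] [116.  68.  37.] px [[250.0, 282.0], [258.0, 267.0], [264.0, 270.0], [257.0, 285.0]] z6 [[82.0, -57.0], [32.0, -70.0], [31.0, -48.0], [81.0, -35.0]] z55 [[105.0, -32.0], [58.0, -45.0], [57.0, -23.0], [104.0, -12.0]]
scene 0.63 [285. 282.] [78. 54. 35.] px [[273.0, 284.0], [291.0, 277.0], [294.0, 284.0], [276.0, 292.0]] z6 [[56.0, -1.0], [10.0, 24.0], [26.0, 46.0], [71.0, 20.0]] z55 [[81.0, 21.0], [37.0, 45.0], [52.0, 66.0], [95.0, 41.0]]
scene 0.44 [264. 275.] [126.  77.  43.] px [[258.0, 285.0], [264.0, 262.0], [273.0, 264.0], [268.0, 287.0]] z6 [[78.0, -33.0], [10.0, -66.0], [3.0, -40.0], [70.0, -9.0]] z55 [[101.0, -9.0], [37.0, -40.0], [30.0, -16.0], [94.0, 14.0]]
scene 0.37 [293. 275.] [87. 58. 37.] px [[291.0, 280.0], [291.0, 274.0], [296.0, 274.0], [296.0, 280.0]] z6 [[19.0, 31.0], [3.0, 20.0], [-4.0, 31.0], [12.0, 42.0]] z55 [[45.0, 52.0], [30.0, 41.0], [23.0, 52.0], [38.0, 62.0]]
```

The dark pieces now lie across the well, one leaning low on the +by wall (top about 43 mm) and the other near rim level (about 53 mm). I'll turn the scraper back and press that one down gently inside the well.

>>> apply_moves([
  [-0.02, 0.002, 0, 0, 0, -0.2],
  [-0.04, 0.004, 0, 0, 0, -0.4],
  [-0.06, 0.007, 0, 0, 0, -0.6],
  [-0.08, 0.009, 0, 0, 0, -0.8],
  [-0.08, 0.009, 0, 0, 0, -1.0],
  [-0.08, 0.009, 0, 0, 0, -1.0],
])

```text
time: 29.95
eef_pos: [0.5396, 0.0411, 0.1433]
tcp_rot: [0.949, 0.316, 0.0, 0.0]
contact_force: [-0.9, 0.6, -3.4]
opening: 0.268
finger_force: 51.2
```

>>> apply_moves([
  [0, 0, 0, 0, 0, -0.2],
  [0, 0, 0, 0, 0, -0.4],
  [0, 0, 0, 0, 0, -0.6],
  [0, 0, -0.03, 0, 0, -0.8],
  [0, 0, -0.06, 0, 0, -1.0],
  [0, 0, -0.07, 0, 0, -1.0],
  [0, 0, -0.07, 0, 0, -1.0],
])

```text
time: 30.82
eef_pos: [0.5402, 0.0409, 0.0877]
tcp_rot: [0.998, -0.071, 0.0, 0.0]
contact_force: [-0.3, -1.4, 0.1]
opening: 0.272
finger_force: 51.6
```

>>> apply_moves([
  [-0.002, 0.001, -0.005, 0, 0, 0],
  [-0.002, 0.001, -0.01, 0, 0, 0],
  [-0.002, 0.001, -0.014, 0, 0, 0],
  [-0.002, 0.001, -0.014, 0, 0, 0],
])

```text
time: 31.32
eef_pos: [0.5442, 0.0411, 0.0816]
tcp_rot: [0.997, -0.072, 0.007, 0.0]
contact_force: [3.3, -0.7, 10.7]
opening: 0.273
finger_force: 54.0
```

>>> apply_moves([
  [0, 0, -0.004, 0, 0, 0],
  [0, 0, -0.008, 0, 0, 0],
  [0, 0, -0.011, 0, 0, 0],
  [0, 0, -0.011, 0, 0, 0],
])

```text
time: 31.82
eef_pos: [0.548, 0.0405, 0.077]
tcp_rot: [0.997, -0.071, 0.011, 0.001]
contact_force: [3.9, -0.9, 21.4]
opening: 0.271
finger_force: 56.5
```

Contact is up to 21 N with slight tilt, so no harder than that. Lifting and measuring the result.

>>> apply_moves([
  [0, 0, 0.03, 0, 0, 0],
  [0, 0, 0.07, 0, 0, 0],
  [0, 0.04, 0.09, 0, 0, 0],
  [0.01, 0.11, 0.09, 0, 0, 0],
  [0.01, 0.115, 0.09, 0, 0, 0],
  [0.01, 0.115, 0.09, 0, 0, 0],
])

```text
time: 32.58
eef_pos: [0.5459, 0.134, 0.1387]
tcp_rot: [0.997, -0.071, 0.0, 0.0]
contact_force: [-0.1, -0.0, -2.3]
opening: 0.272
finger_force: 53.0
```

```bash
python3 m.py | grep ^wrist
```

```text
wrist 0.91 [400. 179.] [136.  85.  53.] px [[356.0, 188.0], [362.0, 157.0], [443.0, 171.0], [437.0, 202.0]] z6 [[104.0, -28.0], [101.0, -53.0], [36.0, -42.0], [37.0, -17.0]] z55 [[109.0, -37.0], [106.0, -57.0], [52.0, -48.0], [53.0, -28.0]]
wrist 0.9 [423. 271.] [81. 52. 37.] px [[390.0, 241.0], [413.0, 230.0], [450.0, 303.0], [427.0, 314.0]] z6 [[73.0, 17.0], [55.0, 7.0], [16.0, 76.0], [35.0, 88.0]] z55 [[84.0, 1.0], [68.0, -8.0], [36.0, 50.0], [52.0, 59.0]]
wrist 0.87 [449. 282.] [80. 52. 36.] px [[421.0, 245.0], [446.0, 238.0], [468.0, 310.0], [443.0, 318.0]] z6 [[47.0, 21.0], [27.0, 14.0], [-1.0, 83.0], [20.0, 91.0]] z55 [[62.0, 4.0], [45.0, -2.0], [21.0, 56.0], [39.0, 62.0]]
wrist 0.84 [447. 198.] [139.  86.  53.] px [[386.0, 197.0], [392.0, 166.0], [470.0, 180.0], [465.0, 211.0]] z6 [[79.0, -21.0], [76.0, -46.0], [13.0, -35.0], [14.0, -9.0]] z55 [[88.0, -31.0], [86.0, -51.0], [33.0, -43.0], [34.0, -21.0]]
```

>>> apply_moves([
  [-0.008, -0.07, 0, 0, 0, 0],
  [-0.018, -0.14, 0, 0, 0, 0],
  [-0.027, -0.2, 0, 0, 0, 0],
  [-0.033, -0.231, 0, 0, 0, 0],
  [-0.033, -0.231, 0, 0, 0, 0],
  [-0.033, -0.231, 0, 0, 0, 0],
])

```text
time: 33.62
eef_pos: [0.5197, -0.0509, 0.1389]
tcp_rot: [0.997, -0.073, 0.0, -0.0]
contact_force: [-0.1, -0.4, -2.4]
opening: 0.281
finger_force: 53.0
```

```bash
python3 m.py | grep -v ^scene
python3 - <<'E'
from h import *
ctrl.read_camera("wrist")
for d in ctrl.silhouettes("scraper","wrist")[:3]: print("scr",round(d["p"],2),np.array(d["xy"])*[640,480],d["pixels"].sum())
E
```

```text
[ 0.51970291 -0.05085108  0.13892621] 33.625
wrist 0.95 [187. 195.] [150.  94.  59.] px [[167.0, 204.0], [176.0, 172.0], [212.0, 182.0], [203.0, 214.0]] z6 [[72.0, -16.0], [61.0, -42.0], [34.0, -34.0], [44.0, -7.0]] z55 [[51.0, -27.0], [42.0, -48.0], [19.0, -42.0], [28.0, -20.0]]
wrist 0.71 [148. 178.] [150.  94.  59.] px [[108.0, 187.0], [116.0, 156.0], [184.0, 173.0], [176.0, 204.0]] z6 [[118.0, -30.0], [108.0, -54.0], [55.0, -41.0], [64.0, -15.0]] z55 [[90.0, -38.0], [81.0, -59.0], [37.0, -47.0], [45.0, -26.0]]
wrist 0.67 [180. 272.] [76. 50. 35.] px [[164.0, 236.0], [184.0, 233.0], [194.0, 311.0], [174.0, 313.0]] z6 [[79.0, 12.0], [61.0, 10.0], [61.0, 83.0], [80.0, 86.0]] z55 [[57.0, -3.0], [42.0, -5.0], [42.0, 56.0], [58.0, 58.0]]
wrist 0.62 [203. 284.] [65. 44. 32.] px [[185.0, 246.0], [207.0, 243.0], [216.0, 315.0], [195.0, 318.0]] z6 [[62.0, 21.0], [43.0, 19.0], [41.0, 88.0], [61.0, 91.0]] z55 [[43.0, 4.0], [27.0, 2.0], [26.0, 60.0], [42.0, 62.0]]
top 0.59 [283. 204.] [108.  56.  27.] px [[272.0, 206.0], [272.0, 199.0], [290.0, 201.0], [289.0, 208.0]] z6 [[101.0, -32.0], [102.0, -51.0], [51.0, -54.0], [50.0, -35.0]] z55 [[95.0, -23.0], [96.0, -42.0], [47.0, -45.0], [46.0, -26.0]]
scr 0.58 [319.424 314.208] 15260
```

Both dark pieces' upper ends still sit around rim height on the +by wall, at bx 30–50. Moving those ends along the wall (+bx) gives them diagonal room to drop, so I'll wipe again along the lane, farther in.

>>> apply_moves([
  [0.006, -0.001, -0.03, 0, 0, 0],
  [0.006, -0.001, -0.06, 0, 0, 0],
  [0.006, -0.001, -0.072, 0, 0, 0],
  [0.006, -0.001, -0.076, 0, 0, 0],
  [0.006, -0.001, -0.076, 0, 0, 0],
])

```text
time: 34.65
eef_pos: [0.5232, -0.0513, 0.0836]
tcp_rot: [0.997, -0.072, -0.004, -0.0]
contact_force: [-18.9, 2.9, 27.6]
opening: 0.269
finger_force: 57.4
```

>>> apply_moves([
  [0.003, 0.02, 0, 0, 0, 0],
  [0.006, 0.04, 0, 0, 0, 0],
  [0.009, 0.06, 0, 0, 0, 0],
  [0.011, 0.075, 0, 0, 0, 0],
  [0.013, 0.09, 0, 0, 0, 0],
  [0.015, 0.105, 0, 0, 0, 0],
  [0.018, 0.12, 0, 0, 0, 0],
  [0.02, 0.135, 0, 0, 0, 0],
  [0.021, 0.142, 0, 0, 0, 0],
  [0.021, 0.142, 0, 0, 0, 0],
])

```text
time: 35.9
eef_pos: [0.5416, 0.0627, 0.0786]
tcp_rot: [0.997, -0.072, 0.0, -0.0]
contact_force: [-0.0, -0.1, 3.2]
opening: 0.275
finger_force: 54.0
```

```bash
python3 m.py | grep ^wrist
```

```text
wrist 0.64 [276. 194.] [121.  78.  51.] px [[245.0, 213.0], [253.0, 175.0], [337.0, 193.0], [330.0, 231.0]] z6 [[111.0, -28.0], [105.0, -53.0], [51.0, -42.0], [56.0, -16.0]] z55 [[101.0, -41.0], [96.0, -60.0], [54.0, -51.0], [57.0, -31.0]]
```

>>> apply_moves([
  [0, 0, 0.03, 0, 0, 0],
  [0, 0, 0.075, 0, 0, 0],
  [0.005, 0.04, 0.075, 0, 0, 0],
  [0.011, 0.085, 0.075, 0, 0, 0],
  [0.011, 0.085, 0.075, 0, 0, 0],
  [0.011, 0.085, 0.075, 0, 0, 0],
])

```text
time: 36.95
eef_pos: [0.549, 0.1293, 0.1364]
tcp_rot: [0.997, -0.072, -0.001, 0.001]
contact_force: [0.2, 0.3, -3.2]
opening: 0.272
finger_force: 53.1
```

```bash
python3 m.py | grep ^wrist
```

```text
wrist 0.87 [430. 284.] [76. 51. 36.] px [[398.0, 256.0], [417.0, 246.0], [455.0, 314.0], [436.0, 325.0]] z6 [[62.0, 27.0], [47.0, 17.0], [7.0, 83.0], [23.0, 94.0]] z55 [[74.0, 8.0], [61.0, 0.0], [28.0, 55.0], [41.0, 64.0]]
wrist 0.76 [397. 286.] [81. 52. 36.] px [[362.0, 258.0], [392.0, 243.0], [427.0, 311.0], [397.0, 326.0]] z6 [[93.0, 29.0], [68.0, 15.0], [32.0, 80.0], [58.0, 96.0]] z55 [[99.0, 9.0], [79.0, -2.0], [49.0, 52.0], [70.0, 65.0]]
```

>>> apply_moves([
  [-0.008, -0.07, 0, 0, 0, 0],
  [-0.018, -0.14, 0, 0, 0, 0],
  [-0.027, -0.2, 0, 0, 0, 0],
  [-0.033, -0.231, 0, 0, 0, 0],
  [-0.033, -0.231, 0, 0, 0, 0],
  [-0.033, -0.231, 0, 0, 0, 0],
])

```text
time: 38.0
eef_pos: [0.5238, -0.0547, 0.1382]
tcp_rot: [0.997, -0.073, 0.0, -0.0]
contact_force: [1.4, 0.1, -2.8]
opening: 0.274
finger_force: 53.1
```

```bash
python3 m.py
```

```text
[ 0.5237519  -0.05469407  0.13820578] 38.0
wrist 0.88 [183. 201.] [146.  92.  59.] px [[164.0, 210.0], [175.0, 177.0], [208.0, 188.0], [198.0, 220.0]] z6 [[71.0, -15.0], [60.0, -42.0], [34.0, -34.0], [45.0, -7.0]] z55 [[50.0, -27.0], [40.0, -49.0], [19.0, -42.0], [28.0, -20.0]]
wrist 0.85 [193. 285.] [62. 42. 31.] px [[177.0, 252.0], [203.0, 252.0], [205.0, 322.0], [178.0, 322.0]] z6 [[66.0, 22.0], [43.0, 21.0], [49.0, 90.0], [73.0, 90.0]] z55 [[46.0, 4.0], [27.0, 3.0], [32.0, 60.0], [52.0, 61.0]]
wrist 0.82 [161. 285.] [68. 45. 33.] px [[144.0, 253.0], [176.0, 252.0], [178.0, 324.0], [146.0, 325.0]] z6 [[94.0, 22.0], [67.0, 21.0], [74.0, 93.0], [103.0, 94.0]] z55 [[69.0, 4.0], [46.0, 4.0], [52.0, 63.0], [77.0, 63.0]]
wrist 0.79 [141. 187.] [149.  93.  58.] px [[103.0, 191.0], [112.0, 161.0], [180.0, 182.0], [171.0, 212.0]] z6 [[119.0, -31.0], [107.0, -55.0], [56.0, -38.0], [67.0, -14.0]] z55 [[90.0, -40.0], [80.0, -60.0], [37.0, -46.0], [46.0, -26.0]]
scene 0.67 [285. 290.] [71. 51. 34.] px [[273.0, 295.0], [288.0, 282.0], [292.0, 286.0], [277.0, 299.0]] z6 [[82.0, 17.0], [28.0, 27.0], [34.0, 44.0], [88.0, 34.0]] z55 [[106.0, 39.0], [54.0, 48.0], [60.0, 65.0], [112.0, 55.0]]
scene 0.53 [259. 276.] [134.  80.  42.] px [[248.0, 283.0], [257.0, 266.0], [266.0, 271.0], [257.0, 288.0]] z6 [[88.0, -60.0], [31.0, -73.0], [31.0, -42.0], [87.0, -30.0]] z55 [[111.0, -35.0], [57.0, -47.0], [56.0, -18.0], [111.0, -6.0]]
scene 0.44 [265. 274.] [122.  73.  39.] px [[259.0, 285.0], [264.0, 263.0], [273.0, 265.0], [268.0, 287.0]] z6 [[78.0, -32.0], [13.0, -64.0], [5.0, -39.0], [70.0, -7.0]] z55 [[102.0, -8.0], [40.0, -39.0], [32.0, -15.0], [94.0, 15.0]]
top 0.53 [274. 232.] [37. 21. 13.] px [[273.0, 225.0], [281.0, 225.0], [281.0, 236.0], [273.0, 236.0]] z6 [[86.0, 24.0], [63.0, 20.0], [57.0, 52.0], [80.0, 56.0]] z55 [[81.0, 31.0], [59.0, 27.0], [53.0, 58.0], [75.0, 62.0]]
```

The darks slid toward the middle but still stand steeply against the +by wall. With the scraper turned a quarter turn I'll push their tops inward from outside the +by wall, so they tip over onto the lower pieces.

>>> apply_moves([
  [-0.02, 0.04, 0, 0, 0, 0.2],
  [-0.04, 0.08, 0, 0, 0, 0.4],
  [-0.06, 0.12, 0, 0, 0, 0.6],
  [-0.08, 0.16, 0, 0, 0, 0.8],
  [-0.086, 0.173, 0, 0, 0, 1.0],
  [-0.086, 0.173, 0, 0, 0, 1.0],
])

```text
time: 39.05
eef_pos: [0.4545, 0.0844, 0.1382]
tcp_rot: [0.949, 0.315, 0.0, 0.0]
contact_force: [-0.1, -0.5, -2.5]
opening: 0.267
finger_force: 53.1
```

>>> apply_moves([
  [0, 0, 0, 0, 0, 0.2],
  [0, 0, 0, 0, 0, 0.4],
  [0, 0, 0, 0, 0, 0.6],
  [0, 0, -0.01, 0, 0, 0.8],
  [0, 0, -0.04, 0, 0, 1.0],
  [0, 0, -0.068, 0, 0, 1.0],
  [0, 0, -0.072, 0, 0, 1.0],
  [0, 0, -0.072, 0, 0, 1.0],
])

```text
time: 40.05
eef_pos: [0.4557, 0.0817, 0.0821]
tcp_rot: [0.757, 0.653, -0.001, 0.001]
contact_force: [-4.3, -3.5, 5.6]
opening: 0.274
finger_force: 55.0
```

>>> apply_moves([
  [0.012, -0.002, 0, 0, 0, 0],
  [0.024, -0.004, 0, 0, 0, 0],
  [0.036, -0.005, 0, 0, 0, 0],
  [0.048, -0.007, 0, 0, 0, 0],
  [0.06, -0.009, 0, 0, 0, 0],
  [0.074, -0.011, 0, 0, 0, 0],
  [0.074, -0.011, 0, 0, 0, 0],
])

```text
time: 40.92
eef_pos: [0.5229, 0.0733, 0.0872]
tcp_rot: [0.758, 0.653, 0.007, 0.007]
contact_force: [2.7, -0.3, 11.8]
opening: 0.273
finger_force: 55.7
```

>>> apply_moves([
  [0, 0, 0.04, 0, 0, 0],
  [0, 0, 0.08, 0, 0, 0],
  [0, 0, 0.08, 0, 0, 0],
])

```text
time: 41.3
eef_pos: [0.517, 0.074, 0.1477]
tcp_rot: [0.757, 0.653, 0.003, 0.003]
contact_force: [0.1, 0.3, -2.5]
opening: 0.276
finger_force: 54.0
```

```bash
python3 m.py
```

```text
[0.51696375 0.0739702  0.14767242] 41.3
wrist 0.88 [367. 230.] [74. 48. 33.] px [[341.0, 237.0], [352.0, 210.0], [391.0, 225.0], [380.0, 252.0]] z6 [[57.0, 2.0], [81.0, -6.0], [67.0, -40.0], [43.0, -32.0]] z55 [[73.0, 6.0], [93.0, -1.0], [82.0, -30.0], [61.0, -23.0]]
wrist 0.67 [397. 224.] [132.  82.  51.] px [[382.0, 191.0], [411.0, 191.0], [411.0, 260.0], [382.0, 260.0]] z6 [[97.0, -31.0], [97.0, -55.0], [35.0, -60.0], [35.0, -34.0]] z55 [[107.0, -22.0], [107.0, -43.0], [55.0, -47.0], [55.0, -25.0]]
wrist 0.58 [378. 268.] [134.  83.  51.] px [[370.0, 251.0], [399.0, 251.0], [399.0, 284.0], [370.0, 284.0]] z6 [[44.0, -23.0], [44.0, -49.0], [12.0, -51.0], [12.0, -25.0]] z55 [[62.0, -16.0], [62.0, -37.0], [35.0, -39.0], [35.0, -17.0]]
wrist 0.53 [463. 210.] [160. 138. 113.] px [[211.0, 94.0], [627.0, 55.0], [655.0, 343.0], [239.0, 382.0]] z6 [[173.0, 104.0], [200.0, -210.0], [-53.0, -305.0], [-96.0, 103.0]] z55 [[170.0, 91.0], [192.0, -172.0], [-19.0, -252.0], [-55.0, 90.0]]
scene 0.57 [269. 289.] [77. 51. 32.] px [[261.0, 285.0], [267.0, 280.0], [278.0, 291.0], [272.0, 296.0]] z6 [[75.0, -27.0], [53.0, -25.0], [65.0, 20.0], [87.0, 18.0]] z55 [[99.0, -3.0], [78.0, -1.0], [90.0, 42.0], [110.0, 40.0]]
scene 0.56 [257. 276.] [130.  75.  39.] px [[250.0, 285.0], [251.0, 267.0], [259.0, 268.0], [258.0, 285.0]] z6 [[90.0, -53.0], [44.0, -84.0], [34.0, -64.0], [80.0, -33.0]] z55 [[114.0, -28.0], [69.0, -58.0], [59.0, -39.0], [104.0, -9.0]]
scene 0.56 [281. 280.] [66. 49. 33.] px [[277.0, 268.0], [285.0, 268.0], [285.0, 289.0], [277.0, 289.0]] z6 [[7.0, -23.0], [-5.0, -5.0], [51.0, 34.0], [62.0, 16.0]] z55 [[34.0, -0.0], [23.0, 17.0], [76.0, 55.0], [87.0, 38.0]]
```

One dark piece has tipped over. Turning the scraper back and viewing from both sides.

>>> apply_moves([
  [0, 0.01, 0, 0, 0, -0.2],
  [0.01, 0.03, 0, 0, 0, -0.4],
  [0.02, 0.05, 0, 0, 0, -0.6],
  [0.03, 0.07, 0, 0, 0, -0.8],
  [0.035, 0.075, -0.01, 0, 0, -1.0],
  [0.035, 0.075, -0.01, 0, 0, -1.0],
])

```text
time: 42.35
eef_pos: [0.5411, 0.1348, 0.1346]
tcp_rot: [0.949, 0.316, -0.002, -0.0]
contact_force: [-1.0, 0.5, -2.3]
opening: 0.27
finger_force: 53.8
```

>>> apply_moves([
  [0, 0, 0, 0, 0, -0.22],
  [0, 0, 0, 0, 0, -0.44],
  [0, 0, 0, 0, 0, -0.66],
  [0, 0, 0, 0, 0, -0.88],
  [0, 0, 0, 0, 0, -1.0],
  [0, 0, 0, 0, 0, -1.0],
])

```text
time: 43.1
eef_pos: [0.5418, 0.1343, 0.1362]
tcp_rot: [0.997, -0.071, -0.0, 0.0]
contact_force: [0.3, -0.5, -3.0]
opening: 0.275
finger_force: 53.8
```

```bash
python3 m.py | grep -v ^top
```

```text
[0.54175252 0.13425957 0.13617007] 43.1
wrist 0.89 [400. 216.] [77. 50. 35.] px [[365.0, 242.0], [402.0, 180.0], [430.0, 196.0], [392.0, 258.0]] z6 [[95.0, 22.0], [67.0, -31.0], [45.0, -18.0], [71.0, 36.0]] z55 [[101.0, 5.0], [79.0, -38.0], [60.0, -28.0], [82.0, 17.0]]
wrist 0.81 [449. 192.] [141.  87.  54.] px [[427.0, 199.0], [434.0, 166.0], [472.0, 174.0], [465.0, 207.0]] z6 [[46.0, -15.0], [44.0, -42.0], [13.0, -36.0], [14.0, -9.0]] z55 [[61.0, -26.0], [59.0, -48.0], [33.0, -43.0], [35.0, -20.0]]
wrist 0.77 [402. 171.] [139.  87.  54.] px [[358.0, 182.0], [362.0, 152.0], [442.0, 163.0], [438.0, 193.0]] z6 [[103.0, -29.0], [100.0, -53.0], [37.0, -44.0], [38.0, -20.0]] z55 [[108.0, -37.0], [106.0, -57.0], [53.0, -49.0], [54.0, -30.0]]
wrist 0.68 [443. 246.] [63. 42. 30.] px [[405.0, 253.0], [413.0, 227.0], [477.0, 246.0], [470.0, 272.0]] z6 [[60.0, 31.0], [56.0, 8.0], [-0.0, 24.0], [3.0, 49.0]] z55 [[73.0, 13.0], [69.0, -6.0], [22.0, 7.0], [25.0, 27.0]]
scene 0.54 [284. 278.] [66. 46. 30.] px [[277.0, 268.0], [284.0, 268.0], [284.0, 288.0], [277.0, 288.0]] z6 [[7.0, -23.0], [-3.0, -7.0], [50.0, 30.0], [60.0, 14.0]] z55 [[34.0, -0.0], [24.0, 15.0], [75.0, 51.0], [84.0, 36.0]]
scene 0.52 [267. 270.] [141.  78.  39.] px [[263.0, 268.0], [265.0, 264.0], [272.0, 267.0], [270.0, 271.0]] z6 [[26.0, -56.0], [13.0, -59.0], [12.0, -38.0], [25.0, -35.0]] z55 [[52.0, -31.0], [39.0, -34.0], [39.0, -14.0], [52.0, -11.0]]
```

>>> apply_moves([
  [-0.008, -0.07, 0, 0, 0, 0],
  [-0.018, -0.14, 0, 0, 0, 0],
  [-0.027, -0.2, 0, 0, 0, 0],
  [-0.033, -0.231, 0, 0, 0, 0],
  [-0.033, -0.231, 0, 0, 0, 0],
])

```text
time: 44.02
eef_pos: [0.5156, -0.0518, 0.1367]
tcp_rot: [0.997, -0.074, 0.0, 0.0]
contact_force: [-0.4, 0.2, -2.3]
opening: 0.27
finger_force: 53.8
```

```bash
python3 m.py | grep -v ^top
```

```text
[ 0.51558405 -0.05175371  0.13670356] 44.025
wrist 0.97 [194. 250.] [79. 53. 39.] px [[171.0, 244.0], [193.0, 231.0], [210.0, 260.0], [189.0, 274.0]] z6 [[71.0, 22.0], [51.0, 11.0], [39.0, 37.0], [59.0, 49.0]] z55 [[50.0, 6.0], [33.0, -4.0], [23.0, 18.0], [40.0, 28.0]]
wrist 0.92 [181. 192.] [153.  96.  60.] px [[161.0, 197.0], [171.0, 166.0], [208.0, 178.0], [198.0, 209.0]] z6 [[74.0, -18.0], [62.0, -43.0], [34.0, -33.0], [45.0, -8.0]] z55 [[52.0, -28.0], [43.0, -48.0], [19.0, -41.0], [28.0, -20.0]]
wrist 0.77 [144. 174.] [153.  96.  60.] px [[103.0, 185.0], [109.0, 153.0], [179.0, 164.0], [173.0, 197.0]] z6 [[119.0, -28.0], [109.0, -53.0], [56.0, -44.0], [64.0, -18.0]] z55 [[89.0, -36.0], [82.0, -57.0], [37.0, -50.0], [44.0, -28.0]]
wrist 0.77 [148. 218.] [87. 57. 40.] px [[120.0, 193.0], [156.0, 181.0], [177.0, 244.0], [141.0, 256.0]] z6 [[107.0, -21.0], [76.0, -31.0], [66.0, 22.0], [98.0, 33.0]] z55 [[80.0, -31.0], [54.0, -39.0], [46.0, 5.0], [73.0, 14.0]]
scene 0.63 [268. 272.] [128.  76.  40.] px [[261.0, 269.0], [267.0, 263.0], [274.0, 270.0], [268.0, 276.0]] z6 [[33.0, -60.0], [8.0, -58.0], [16.0, -28.0], [41.0, -30.0]] z55 [[58.0, -35.0], [35.0, -33.0], [43.0, -5.0], [66.0, -7.0]]
scene 0.46 [258. 277.] [133.  77.  40.] px [[249.0, 282.0], [258.0, 267.0], [266.0, 271.0], [257.0, 287.0]] z6 [[85.0, -59.0], [32.0, -70.0], [32.0, -43.0], [85.0, -32.0]] z55 [[108.0, -34.0], [57.0, -45.0], [58.0, -18.0], [108.0, -9.0]]
scene 0.45 [281. 278.] [67. 47. 30.] px [[278.0, 268.0], [284.0, 268.0], [284.0, 288.0], [278.0, 288.0]] z6 [[6.0, -21.0], [-3.0, -7.0], [50.0, 30.0], [58.0, 17.0]] z55 [[33.0, 2.0], [24.0, 15.0], [75.0, 51.0], [83.0, 38.0]]
```

One dark piece still stands against the deck wall, with its bottom at (59,18) and top at (28,20) mm on the board. Only the diagonal (+bx,+by) gives it 60 mm of room, so I'll push along that at 45°.

>>> apply_moves([
  [0.007, 0.02, 0, 0, 0, 0.2],
  [0.015, 0.045, 0, 0, 0, 0.4],
  [0.022, 0.07, 0, 0, 0, 0.6],
  [0.029, 0.0885, 0, 0, 0, 0.8],
  [0.029, 0.0885, 0, 0, 0, 1.0],
  [0.029, 0.0885, -0.03, 0, 0, 1.0],
  [0.029, 0.0885, -0.06, 0, 0, 1.0],
  [0.029, 0.0885, -0.068, 0, 0, 1.0],
  [0.029, 0.0885, -0.068, 0, 0, 1.0],
])

```text
time: 45.45
eef_pos: [0.5395, 0.0209, 0.0828]
tcp_rot: [0.949, 0.315, 0.0, 0.0]
contact_force: [0.0, 0.3, -1.4]
opening: 0.273
finger_force: 54.1
```

>>> apply_moves([
  [-0.006, 0.008, 0, 0, 0, 0],
  [-0.012, 0.016, 0, 0, 0, 0],
  [-0.018, 0.024, 0, 0, 0, 0],
  [-0.024, 0.032, 0, 0, 0, 0],
  [-0.03, 0.04, 0, 0, 0, 0],
  [-0.034, 0.046, 0, 0, 0, 0],
  [-0.034, 0.046, 0, 0, 0, 0],
])

```text
time: 46.32
eef_pos: [0.5158, 0.059, 0.0877]
tcp_rot: [0.949, 0.314, 0.005, 0.001]
contact_force: [1.1, 2.7, 13.1]
opening: 0.272
finger_force: 55.9
```

>>> apply_moves([
  [0, 0, 0.03, 0, 0, 0],
  [0, 0, 0.07, 0, 0, -0.1],
  [0.006, -0.05, 0.07, 0, 0, -0.3],
  [0.01, -0.1, 0.07, 0, 0, -0.5],
  [0.014, -0.13, 0.07, 0, 0, -0.7],
  [0.014, -0.134, 0.07, 0, 0, -0.9],
  [0.014, -0.134, 0.07, 0, 0, -1.0],
  [0.014, -0.134, 0.07, 0, 0, -1.0],
])

```text
time: 47.32
eef_pos: [0.5221, -0.0491, 0.1378]
tcp_rot: [0.997, -0.072, -0.001, -0.0]
contact_force: [-0.3, 0.3, -2.7]
opening: 0.271
finger_force: 53.7
```

```bash
python3 m.py
```

```text
[ 0.52210371 -0.04910822  0.13781773] 47.325
wrist 0.68 [189. 199.] [150.  94.  59.] px [[168.0, 204.0], [179.0, 173.0], [215.0, 185.0], [205.0, 217.0]] z6 [[73.0, -17.0], [61.0, -42.0], [33.0, -33.0], [44.0, -7.0]] z55 [[52.0, -28.0], [43.0, -49.0], [19.0, -41.0], [28.0, -20.0]]
wrist 0.67 [168. 279.] [70. 47. 35.] px [[123.0, 288.0], [198.0, 258.0], [206.0, 277.0], [130.0, 307.0]] z6 [[124.0, 58.0], [53.0, 30.0], [49.0, 48.0], [120.0, 77.0]] z55 [[94.0, 34.0], [36.0, 11.0], [32.0, 26.0], [91.0, 50.0]]
wrist 0.64 [149. 180.] [152.  95.  59.] px [[110.0, 190.0], [117.0, 159.0], [187.0, 174.0], [181.0, 205.0]] z6 [[118.0, -29.0], [108.0, -53.0], [54.0, -42.0], [63.0, -17.0]] z55 [[90.0, -38.0], [82.0, -59.0], [37.0, -49.0], [44.0, -28.0]]
wrist 0.59 [153. 225.] [87. 56. 39.] px [[128.0, 201.0], [163.0, 190.0], [183.0, 249.0], [148.0, 260.0]] z6 [[105.0, -20.0], [76.0, -29.0], [66.0, 21.0], [97.0, 32.0]] z55 [[79.0, -30.0], [54.0, -38.0], [46.0, 4.0], [72.0, 13.0]]
scene 0.7 [267. 284.] [83. 54. 33.] px [[257.0, 278.0], [264.0, 273.0], [278.0, 291.0], [271.0, 296.0]] z6 [[62.0, -48.0],
[... 564 characters left out ...]
0, 69.0]]
top 0.72 [277. 218.] [53. 28. 16.] px [[272.0, 224.0], [278.0, 206.0], [286.0, 208.0], [280.0, 226.0]] z6 [[89.0, 20.0], [81.0, -35.0], [58.0, -31.0], [66.0, 24.0]] z55 [[83.0, 27.0], [76.0, -26.0], [53.0, -23.0], [61.0, 30.0]]
top 0.66 [282. 204.] [107.  56.  27.] px [[272.0, 206.0], [272.0, 199.0], [289.0, 200.0], [289.0, 207.0]] z6 [[101.0, -31.0], [103.0, -53.0], [52.0, -57.0], [50.0, -35.0]] z55 [[95.0, -23.0], [97.0, -44.0], [48.0, -48.0], [46.0, -27.0]]
top 0.53 [272. 231.] [35. 21. 14.] px [[266.0, 228.0], [281.0, 228.0], [281.0, 235.0], [266.0, 235.0]] z6 [[105.0, 37.0], [62.0, 29.0], [58.0, 49.0], [101.0, 57.0]] z55 [[99.0, 43.0], [57.0, 35.0], [53.0, 55.0], [95.0, 62.0]]
```

All pieces now triangulate below the rim: tops at about 46, 46, 45 and 37 mm against the 55 mm rim. Taking the scraper back to its spot.

>>> apply_moves([
  [0.002, -0.07, 0, 0, 0, 0.1],
  [0.004, -0.14, 0, 0, 0, 0.2],
  [0.006, -0.21, 0, 0, 0, 0.3],
  [0.008, -0.28, 0, 0, 0, 0.387],
  [0.01, -0.35, 0, 0, 0, 0.387],
  [0.01, -0.375, -0.03, 0, 0, 0.387],
  [0.01, -0.375, -0.08, 0, 0, 0.387],
  [0.01, -0.375, -0.12, 0, 0, 0.387],
  [0.01, -0.375, -0.132, 0, 0, 0.387],
  [0.01, -0.375, -0.138, 0, 0, 0.387],
  [0.01, -0.375, -0.138, 0, 0, 0.387],
])

```text
time: 49.0
eef_pos: [0.5318, -0.3503, 0.029]
tcp_rot: [0.997, 0.08, 0.001, 0.001]
contact_force: [0.3, -0.8, -2.7]
opening: 0.273
finger_force: 53.7
```

>>> apply_moves([
  [0, 0, -0.003, 0, 0, 0],
  [0, 0, -0.006, 0, 0, 0],
  [0, 0, -0.008, 0, 0, 0],
  [0, 0, -0.008, 0, 0, 0],
])

```text
time: 49.5
eef_pos: [0.532, -0.351, 0.0268]
tcp_rot: [0.997, 0.08, 0.001, 0.001]
contact_force: [-7.8, 4.1, 15.7]
opening: 0.272
finger_force: 56.4
```

>>> apply_moves([
  [0, 0, 0.001, 0, 0, 0],
  [0, 0, 0.001, 0, 0, 0],
  [0, 0, 0.001, 0, 0, 0],
  [0, 0, 0.001, 0, 0, 0],
  [0, 0, 0.05, 0, 0, 0],
  [0, 0, 0.12, 0, 0, 0],
  [0, 0, 0.2, 0, 0, 0],
  [0, 0, 0.2, 0, 0, 0],
], jaw=1)

```text
time: 50.5
eef_pos: [0.534, -0.3525, 0.1892]
tcp_rot: [0.997, 0.079, 0.005, 0.005]
contact_force: [0.2, 0.7, -0.2]
opening: 1.002
finger_force: 0.0
```

```bash
python3 m.py
python3 - <<'E'
from h import *
for c in ("wrist","top"):
    ctrl.read_camera(c); K=cam(c)
    for d in ctrl.silhouettes("scraper",c)[:3]: print("scr",c,round(d["p"],2),np.array(d["xy"])*[640,480],rect(d["pixels"],K,.07),rect(d["pixels"],K,.032))
for d in ctrl.silhouettes("cover","top")[:2]: print("cover",d["p"],rect(d["pixels"],K,.059))
for t in ("tape","glue","rubber_eraser"):
    print(t,[(round(d["p"],2),np.round(np.array(d["xy"])*[640,480]).tolist()) for d in ctrl.boxes_of(t,"top")[:4]])
E
```

```text
[ 0.53400512 -0.35247765  0.18915102] 50.5
scene 0.57 [282. 294.] [85. 56. 34.] px [[276.0, 297.0], [284.0, 284.0], [289.0, 287.0], [282.0, 300.0]] z6 [[83.0, 29.0], [40.0, 22.0], [41.0, 39.0], [83.0, 46.0]] z55 [[107.0, 50.0], [66.0, 43.0], [66.0, 59.0], [107.0, 66.0]]
scene 0.54 [259. 276.] [129.  75.  39.] px [[249.0, 282.0], [257.0, 266.0], [265.0, 270.0], [257.0, 286.0]] z6 [[84.0, -59.0], [31.0, -73.0], [30.0, -47.0], [83.0, -34.0]] z55 [[108.0, -34.0], [57.0, -47.0], [56.0, -22.0], [107.0, -10.0]]
scene 0.5 [267. 274.] [125.  74.  40.] px [[260.0, 272.0], [265.0, 262.0], [273.0, 267.0], [269.0, 276.0]] z6 [[41.0, -54.0], [10.0, -62.0], [9.0, -35.0], [40.0, -27.0]] z55 [[67.0, -30.0], [37.0, -37.0], [36.0, -11.0], [66.0, -4.0]]
scene 0.47 [268. 284.] [81. 54. 33.] px [[258.0, 278.0], [264.0, 273.0], [278.0, 292.0], [271.0, 297.0]] z6 [[63.0, -47.0], [41.0, -42.0], [68.0, 23.0], [90.0, 18.0]] z55 [[87.0, -23.0], [66.0, -18.0], [92.0, 45.0], [113.0, 39.0]]
top 0.72 [276. 229.] [60. 34. 20.] px [[266.0, 229.0], [285.0, 227.0], [285.0, 234.0], [266.0, 236.0]] z6 [[106.0, 40.0], [51
[... 779 characters left out ...]
32.0], [37.0, -12.0]]
scr wrist 0.92 [320.32  229.104] (array([ 529.1, -351.3]), array([ 24.1, 107.3]), 9.4) (array([ 517.4, -353.3]), array([ 27.5, 122.4]), 9.4)
scr wrist 0.8 [520.896 310.512] (array([ 468.4, -512.5]), array([111.6, 149.4]), -37.7) (array([ 448.1, -537.4]), array([127.4, 170.5]), -37.7)
scr top 0.58 [487.168 250.08 ] (array([ 454.8, -512.9]), array([ 58.6, 174.9]), -37.8) (array([ 458.9, -526.1]), array([ 60.3, 179.8]), -37.8)
cover 0.71 (array([663.7,  79.6]), array([ 95.4, 162.7]), 77.6)
cover 0.51 (array([566.9, -14.6]), array([270.3, 373. ]), 81.9)
tape [(0.73, [439.0, 298.0])]
glue [(0.49, [181.0, 194.0])]
rubber_eraser [(0.61, [200.0, 281.0]), (0.17, [280.0, 171.0])]
```

```bash
python3 -c "
from plant import ctrl
print(ctrl.sign_off())"
```

```text
the job is handed in; nothing more can be done
None
```

I handed the job in at about 51 s: the cover is open at about 1.67 rad, all four offcuts are in the well with their tops below the rim (triangulated from the cameras; some lean rather than lie flat), the small scraper stands upright back near its original spot on the table, and no bystander was knowingly touched.

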